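Unstack the microscope kit into its trays

ROBOT

A 6-joint arm with a two-finger parallel gripper is mounted at the origin on a cart in front of the work surface, level with it; the furniture and walls round the work are solid. World frame = base frame: x ahead of the robot, y to its left, z up, the work surface at z = 0. Lengths are in mm, angles in rad, forces in N, time in s.
With the tool pointing down it reaches from about 250 to 800 mm from the base axis. Payload 3.9 kg.
Tool frame: the origin (TCP) lies between the finger pads; the fingertips stand 8 mm ahead of it and the grasp point (between the pads) lies 11 mm behind it; z points along the fingers, y is the line along which they close (so a half turn about z gives the same grasp; the last joint's range is limited). The gripper opens to 85 mm and grips with 20 to 120 N. Pads are 22 mm wide; open, the fingers measure 114 mm over their backs; the gripper's body (76 mm by 85 mm) begins 54 mm behind the grasp point. The pads swing forward as they close: fully open they stand 13 mm farther back than shut.
Start: joints at [1.345, 0.26, -0.138, 1.173, 0, 1.571], TCP at [117.536, 511.664, 239.304] pointing down, gripper open.
Joint ranges: [-2.78, 2.78], [-0.83, 1.72], [-1.28, 1.37], [-1.9, 2.12], [-1.57, 1.48], [-3.14, 3.14]. Speed limits (rad/s): [2.57, 2.57, 3.14, 3.14, 3.14, 3.14].

INTERFACE

Orientations are given as a rotation vector (axis times angle).
In Python, from rig import status, vision, order, finder gives the robot as it stands.
- The arm moves only by the tool apply_moves, never from a script. Its argument "deltas" is a list of rows, each an object with "slide": the shift along the tool's x, y, z in cm, a list of three; "turn": the turn about the tool's z in rad; "gripper": the closure, from 0 (fully open) to 1 (shut). A call has 1 to 20 rows; each row is the pose to reach, as a shift and turn from the pose commanded when the call began, along the tool's axes at that moment; what a row does not reach only later rows make up. A row lasts 1/10 s, in which the tool goes at most 50 mm and 8.59 degrees, less where a joint would pass 70% of its speed; a pose out of reach is approached as far as the arm can. A call with a gripper value outside its range is refused whole. The fingers move at their own pace and stop on an object; the grip force is fixed at half the most. Time passes only in rows, so rows that repeat a pose let the fingers close. It gives the time, the measured TCP pose, the force, the opening and the grip force at its end, in the units of the state.
- status.read_state(): the state, without advancing time (a new reading comes with each control period).
- vision.camera(name): name is "scene" or "top" or "wrist"; returns the picture (480x640x3 uint8, blue, green, red); there is no depth.
- vision.camera_params(name): a dict with "vfov" (degrees; the focal length in pixels is half the picture's height over the tangent of half this angle, whatever the lens; pixels are square), "cx", "cy" (the principal point, pixels), "dist_coeffs" ([k1, k2, p1, p2, k3] as OpenCV has them; the pictures are not rectified), "world_to_cam" (4x4, takes a point from world to camera coordinates). Camera axes: x right, y up, looking along -z (the intrinsics and any distortion apply to the point x, -y, -z); pixel columns grow to the right and rows downward; lengths in mm; the calibration is good to about 2 mm. A picture is of the moment at which its call begins: read the wrist's pose just before it. camera_params takes no time and is no camera call; for the wrist camera it gives the pose at the moment of the call.
- order.job_done(): hands the job in; it is judged then, once.
Trained networks look in the newest picture that a camera, given by its name, has taken for a name from the list of things; names that differ only in an ending like _2 or _b are one class to them, and where a whole thing is asked for, a point or a joint stands for the part that bears it (a point fixed in the world has none). Each returns a list of dicts, best first, with "score" (0 to 1); they miss things now and then, are a little off and sometimes report something else, mostly with a low value. They report only what shows in the picture. A call takes as long as a camera call. They do not tell look-alikes from the thing itself.
- finder.silhouettes(thing, camera): "pixels" (480x640 bool, what is visible of it) and "pixel" ([row, column] in pixels, amid what is visible of it).
- finder.tip_of(thing, camera): "pixel" ([row, column] in pixels: a listed point, or the origin of a listed thing).
The state is a dict: "time_s": time; "q": joint angles; "joint_velocities": joint speeds; "effort": joint torques, N m; "ee_pos": TCP position; "tcp_rot": TCP orientation; "force": force on the tool from outside, world axes, zero at the start; "moment": the same for the moment, N m; "opening": finger opening in mm; "finger_force": force on a finger pad.
Only numpy, scipy, OpenCV 4.12 (cv2) and the standard library are available. Lean on these libraries where they do the work, as an engineer would, in place of code of your own. Each camera call takes 0.05 s, during which the arm holds its last target. There are 200 camera calls.

TASK

The microscope kit was left in one pile: take it apart one thing at a time from the top down, and set each thing upright and flat on the floor of the tray of its own shape and size: dropper bottle in the small round tray, filter in the larger round tray, timer in the nearly square tray, slide case in the long tray. Set things down gently, never dropping them or tipping the bottle over, and leave the glass beaker and the pen that lie beside them on the bench where they are.

Things in the scene. Friction and masses are not known exactly. Their poses are not given: they have to be found in the camera images.
- immersion_oil: Small brown dropper bottle with black cap, standing upright on top of the pile. Round body 33 mm across from the foot to about 50 mm up, narrowing shoulder, cap 21 mm across; 66 mm tall. About 30 g. Origin: centre of its foot; z up along the bottle.
- blue_filter: Round microscope filter, a disc 54 mm across and 14 mm thick with upright rim; second in the pile, under the bottle. About 30 g. Origin: centre of its underside; z up through the disc.
- lab_timer: White digital timer lying face up, third in the pile, under the filter. 72 mm along its x, 62 mm along its y; its solid body is 16 mm thick, its keys are drawn up to 18 mm. About 70 g. Take it across its 62 mm. Origin: centre of its underside; z up.
- slide_case: Closed flat grey plastic slide case with dark seam and two dark strips at its ends, lowest in the pile, lying on the bench. 64 mm along its x, 112 mm along its y (it shows at both ends from under the timer), 18 mm thick. 85 to 170 g. Its lid does not open. Origin: centre of its underside; z up. The timer lies on it with the timer's x along the case's y.
- bottle_tray: The small round tray, for the bottle: inside diameter 49 mm, outside 59 mm. Fixed, low, white plastic with a dark floor lining; the floor is 3 mm above the bench and the rim, 5 mm thick, rises to 8 mm above the bench. Origin: centre of its underside, on the bench.
- filter_tray: The larger round tray, for the filter: inside diameter 70 mm, outside 80 mm. Fixed, low, white plastic with a dark floor lining; the floor is 3 mm above the bench and the rim, 5 mm thick, rises to 8 mm above the bench. Origin: centre of its underside, on the bench.
- timer_tray: The nearly square tray, for the timer: inside 88 mm along its x and 78 mm along its y, outside 98 by 88 mm. Fixed, low, white plastic with a dark floor lining; the floor is 3 mm above the bench and the rim, 5 mm thick, rises to 8 mm above the bench. Origin: centre of its underside, on the bench.
- case_tray: The long tray, for the slide case: inside 80 mm along its x and 128 mm along its y, outside 90 by 138 mm. Fixed, low, white plastic with a dark floor lining; the floor is 3 mm above the bench and the rim, 5 mm thick, rises to 8 mm above the bench. Origin: centre of its underside, on the bench.
- beaker: Bystander: clear glass beaker, 58 mm across and 70 mm tall, standing loose by itself behind the middle of the work, left of the forceps and in front of the blue slide box (another beaker stands at the back right, out of the way). Origin: centre of its underside.
- pen: Bystander: white marker pen with a black cap, 135 mm long along its y and 17 mm thick, lying loose on the bare bench among the trays, pointing away from the robot (the red-capped one on the notebook is not meant). Origin: under its middle, on the bench.
There are look-alikes about, which are no part of the job. Leave any green look-alike of the timer_tray alone.

How it is judged (in metres and radians):
On the way, in this order (a step that is already met when the one before it is completed fails the run):
1. the dropper bottle stands released in its own tray (horizontal distance between immersion_oil and bottle_tray below 0.012 m and z of immersion_oil in the frame of bottle_tray between 0 and 0.006 m and angle between immersion_oil's own z axis and vertical below 0.08 rad and linear speed of immersion_oil below 0.03 m/s and contact force between the fingers and immersion_oil below 0.05 N), for 0.2 s.
2. the round filter stands released in its own tray (horizontal distance between blue_filter and filter_tray below 0.012 m and z of blue_filter in the frame of filter_tray between 0 and 0.006 m and angle between blue_filter's own z axis and vertical below 0.08 rad and linear speed of blue_filter below 0.03 m/s and contact force between the fingers and blue_filter below 0.05 N), for 0.2 s.
3. the timer stands released in its own tray (horizontal distance between lab_timer and timer_tray below 0.012 m and z of lab_timer in the frame of timer_tray between 0 and 0.006 m and angle between lab_timer's own z axis and vertical below 0.08 rad and linear speed of lab_timer below 0.03 m/s and contact force between the fingers and lab_timer below 0.05 N), for 0.2 s.
4. the slide case stands released in its own tray (horizontal distance between slide_case and case_tray below 0.012 m and z of slide_case in the frame of case_tray between 0 and 0.006 m and angle between slide_case's own z axis and vertical below 0.08 rad and linear speed of slide_case below 0.03 m/s and contact force between the fingers and slide_case below 0.05 N), for 0.2 s.
At the end, for the whole second after the job is handed in: In this order: bottle in the small round tray, filter in the larger round, timer in the nearly square, slide case in the long tray. Each upright (0.08 rad), resting on the tray floor (origin under 6 mm above the tray underside), centre within 12 mm of the tray centre, released, at rest (all of step 1 and all of step 2 and all of step 3 and all of step 4); the robot touches nothing.
It fails at once if the bottle is tipped over (angle between immersion_oil's own z axis and vertical above 0.7 rad).
It fails at once if a thing of the kit is dropped or flung (moves faster than 0.6 m/s out of the fingers) ((linear speed of immersion_oil above 0.6 m/s and contact force between the fingers and immersion_oil below 0.02 N) or (linear speed of blue_filter above 0.6 m/s and contact force between the fingers and blue_filter below 0.02 N) or (linear speed of lab_timer above 0.6 m/s and contact force between the fingers and lab_timer below 0.02 N) or (linear speed of slide_case above 0.6 m/s and contact force between the fingers and slide_case below 0.02 N)).
It fails at once if the beaker is pushed more than 30 mm from its place (distance of beaker from where it was at the start of the episode above 0.03 m).
It fails at once if the pen is pushed more than 30 mm from its place (distance of pen from where it was at the start of the episode above 0.03 m).
It also fails if it takes over 112 s, if anything falls off the work surface, if the arm or the gripper's body presses on something with over 40 N, if the wrist force passes 120 N, or if a joint passes its speed limit or range.

## Working session

There is one attempt and no reset: what is moved stays moved. The work goes in short steps, Python scripts to look and compute and a tool call to move; the robot and the scene stay as the last step left them, time stands still between calls to the robot, and variables do not carry over. Pictures are saved under pics/ and viewed, at most 14 in all, crops included, and the job is handed in when it is done.

Besides the shell and the picture viewer there is one more tool, called after "Request:" as name(argument=value, ...), one argument or row to a line, values as JSON. apply_moves: Moves the arm, as the interface text tells. Its arguments: {"type":"object","properties":{"deltas":{"type":"array"}},"required":["deltas"]}

```bash
mkdir -p pics; ls; cat > h.py <<'E'
import numpy as np, cv2
from rig import status, vision, order, finder
from scipy.spatial.transform import Rotation as R
def K(p):
    f=240/np.tan(np.radians(p['vfov'])/2); return np.array([[f,0,p['cx']],[0,f,p['cy']],[0,0,1.]])
def ray(p,rc,z):
    "pixel (row,col) -> world point at height z"
    u=cv2.undistortPoints(np.array([[[rc[1],rc[0]]]],float),K(p),np.array(p['dist_coeffs'],float))[0,0]
    T=np.array(p['world_to_cam']); Ri=T[:3,:3].T; c=-Ri@T[:3,3]
    d=Ri@np.array([u[0],-u[1],-1]); return c+d*(z-c[2])/d[2]
def outline(p,mask,z):
    c=max(cv2.findContours(mask.astype(np.uint8),cv2.RETR_EXTERNAL,cv2.CHAIN_APPROX_NONE)[0],key=cv2.contourArea)[:,0]
    return np.array([ray(p,(b,a),z)[:2] for a,b in c])
def rect(pts):
    (c,s,a)=cv2.minAreaRect(pts.astype(np.float32)); return np.round(c,1),np.round(s,1),round(a,1)
E
python3 - <<'E'
from h import *
s=status.read_state();print(s)
for cam in ('top','scene'):
    im=vision.camera(cam);cv2.imwrite(f'pics/{cam}0.png',im)
    p=vision.camera_params(cam);print(cam,p)
    for t,z in dict(immersion_oil=66,blue_filter=48,lab_timer=34,slide_case=18,bottle_tray=8,filter_tray=8,timer_tray=8,case_tray=8,beaker=35,pen=8).items():
        for d in finder.silhouettes(t,cam)[:3]:
            print(t,round(d['score'],2),np.round(d['pixel']),d['pixels'].sum(),*rect(outline(p,d['pixels'],z)))
E
```

```text
pics
{'time_s': 0.0, 'q': array([ 1.34499472e+00,  2.60647210e-01, -1.39402086e-01,  1.17269199e+00,
       -1.51504445e-05,  1.57080293e+00]), 'joint_velocities': array([ 1.11647580e-03,  9.24339612e-04, -7.14932674e-04, -6.56554735e-04,
       -2.05976976e-05, -1.07186556e-03]), 'effort': array([-4.06942654e-04, -4.05679035e+01,  2.53921634e+01,  1.87033159e-02,
        5.51712382e-07,  4.74992579e-07]), 'ee_pos': array([117.39355462, 511.00968683, 238.47169555]), 'tcp_rot': array([-3.53922440e-01, -3.12138622e+00,  3.03817203e-03]), 'force': array([-0.15008126, -0.38848577,  0.05536219]), 'moment': array([ 0.0175892 , -0.00040241,  0.03431471]), 'finger_force': 0.0, 'opening': 85.49942305436063}
top {'vfov': 53.73722997583477, 'cx': 316.48531857060647, 'cy': 237.59623294402815, 'dist_coeffs': array([-0.0155522,  0.       ,  0.       ,  0.       ,  0.       ]), 'world_to_cam': array([[-1.19182052e-02, -9.99787122e-01, -1.68424133e-02,
         1.08112101e+01],
       [ 9.96953475e-01, -1.31794956e-02,  7.68769819e-02,
        -5.68467996e+02],
       [-7.70825910e-02, -1.58748668e-
[... 1631 characters left out ...]
ue_filter 0.55 [375. 418.] 391 [ 431.9 -282.5] [46.  52.6] 12.6
lab_timer 0.9 [383. 421.] 688 [ 443.5 -279.9] [81.2 63.6] 14.4
slide_case 0.85 [378. 443.] 1000 [ 453.8 -322.8] [72.3 32.9] 6.2
bottle_tray 0.59 [191. 261.] 421 [630.1 261. ] [65.2 57.5] 41.3
filter_tray 0.94 [314. 480.] 1114 [ 629.1 -295.3] [78.3 77.1] 37.1
timer_tray 0.89 [292. 243.] 1956 [391.4  94.5] [ 95.4 100. ] 74.7
timer_tray 0.88 [281. 333.] 1826 [528.5 -19.1] [ 91.3 100.3] 74.9
case_tray 0.82 [230. 196.] 2066 [457.8 286.9] [144.8  94.9] 86.2
case_tray 0.19 [191. 264.] 410 [629.9 260.9] [64.7 57.5] 41.3
beaker 0.72 [189. 340.] 816 [719.2 100.7] [124.2  54.3] 37.4
pen 0.73 [232. 279.] 409 [542.6 142.6] [139.2  20.3] 86.1
```

```bash
sleep 1
python3 - <<'E'
import cv2
a=cv2.imread('pics/top0.png');cv2.imwrite('pics/top0c.png',cv2.resize(a[130:370,110:510],(800,480),interpolation=cv2.INTER_CUBIC))
E
```

```text
(no output)
```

View pics/top0c.png

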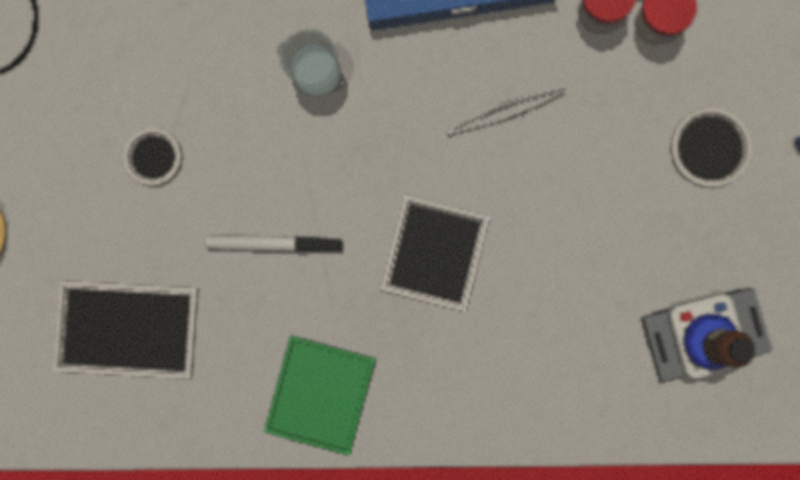

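View pics/scene0.png

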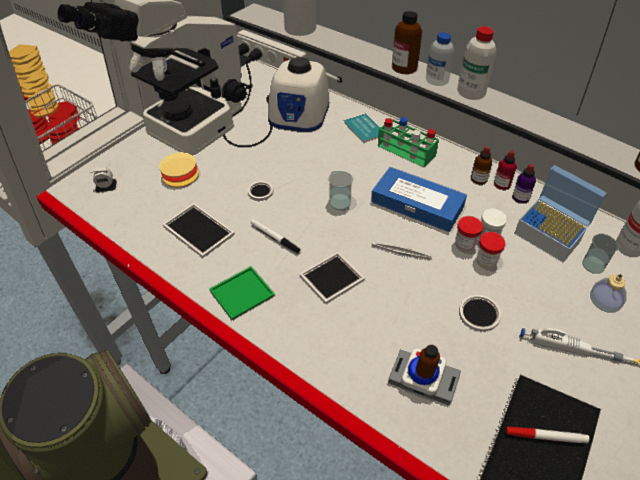

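The top view shows the pile at crop (705,340) with the bottle offset to the right, the white timer tray at (435,255), a green look-alike at (320,395), and the pen at (275,244). In the scene view the bottle stands upright on the filter. I'll take a wrist look over the pile.

```bash
cat >> h.py <<'E'
def plan(xyz,yd=None):
    "slide (cm) and turn to bring TCP to xyz with tool y axis at yaw yd deg (mod 180)"
    s=status.read_state(); M=R.from_rotvec(s['tcp_rot']).as_matrix()
    sl=M.T@(np.array(xyz)-s['ee_pos'])/10
    y0=np.degrees(np.arctan2(M[1,1],M[0,1])); out=''
    if yd is not None:
        d=(yd-y0+90)%180-90; out=round(-np.radians(d),3)
    print('pos',np.round(s['ee_pos'],1),'yaw',round(y0,1),'q6',round(s['q'][5],2),'F',np.round(s['force'],1),'open',round(s['opening'],1),'t',round(s['time_s'],1))
    print('slide',np.round(sl,2),'turn',out,'M',np.round(M,2).tolist())
E
python3 - <<'E'
from h import *
plan((435,-275,300),0)
p=vision.camera_params('wrist');T=np.array(p['world_to_cam']);print(-T[:3,:3].T@T[:3,3],T[:3,:3].round(2),p['vfov'],p['dist_coeffs'])
E
```

```text
pos [117.5 511.7 239.3] yaw 77.1 q6 1.57 F [-0.   0.2 -0.2] open 85.6 t 1.1
slide [-48.55 -69.57  -6.07] turn 1.345 M [[-0.97, 0.22, 0.0], [0.22, 0.97, 0.0], [-0.0, 0.0, -1.0]]
[ 43.83990358 527.58256409 372.90066576] [[ 0.22  0.97  0.  ]
 [-0.93  0.21 -0.3 ]
 [-0.29  0.07  0.96]] 67.8649223796151 [-0.04951252  0.          0.          0.          0.        ]
```

Request:
apply_moves(
  deltas=[
    {"slide": [-48.5,-69.5,-6],"turn": 1.085,"gripper": 0},
    {"slide": [-48.5,-69.5,-6],"turn": 1.085,"gripper": 0},
    {"slide": [-48.5,-69.5,-6],"turn": 1.085,"gripper": 0},
    {"slide": [-48.5,-69.5,-6],"turn": 1.085,"gripper": 0},
    {"slide": [-48.5,-69.5,-6],"turn": 1.085,"gripper": 0},
    {"slide": [-48.5,-69.5,-6],"turn": 1.085,"gripper": 0},
    {"slide": [-48.5,-69.5,-6],"turn": 1.085,"gripper": 0},
    {"slide": [-48.5,-69.5,-6],"turn": 1.085,"gripper": 0},
    {"slide": [-48.5,-69.5,-6],"turn": 1.085,"gripper": 0},
    {"slide": [-48.5,-69.5,-6],"turn": 1.085,"gripper": 0},
    {"slide": [-48.5,-69.5,-6],"turn": 1.085,"gripper": 0},
    {"slide": [-48.5,-69.5,-6],"turn": 1.085,"gripper": 0},
    {"slide": [-48.5,-69.5,-6],"turn": 1.085,"gripper": 0},
    {"slide": [-48.5,-69.5,-6],"turn": 1.085,"gripper": 0},
    {"slide": [-48.5,-69.5,-6],"turn": 1.085,"gripper": 0},
    {"slide": [-48.5,-69.5,-6],"turn": 1.085,"gripper": 0},
    {"slide": [-48.5,-69.5,-6],"turn": 1.085,"gripper": 0},
    {"slide": [-48.5,-69.5,-6],"turn": 1.085,"gripper": 0},
    {"slide": [-48.5,-69.5,-6],"turn": 1.085,"gripper": 0},
  ],
)

```text
time_s: 3.0
ee_pos: [434.6, -275.1, 298.6]
tcp_rot: [-1.916, -2.488, -0.0]
force: [-0.5, -0.5, 0.1]
opening: 85.2
finger_force: 0.0
```

```bash
cat >> h.py <<'E'
def look(name,things,cam='wrist'):
    im=vision.camera(cam); cv2.imwrite(f'pics/{name}.png',im); p=vision.camera_params(cam)
    for t,z in things.items():
        for d in finder.silhouettes(t,cam)[:2]:
            print(t,round(d['score'],2),np.round(d['pixel']),d['pixels'].sum(),*rect(outline(p,d['pixels'],z)))
        for d in finder.tip_of(t,cam)[:1]: print('   tip',round(d['score'],2),d['pixel'],ray(p,d['pixel'],z).round(1))
    return p
E
python3 - <<'E'
from h import *
plan((435,-275,300),15)
look('w1',dict(immersion_oil=48,blue_filter=48,lab_timer=34,slide_case=18))
E
```

```text
pos [ 434.6 -275.1  298.6] yaw 14.8 q6 0.75 F [-0.5 -0.5  0.1] open 85.2 t 3.0
slide [-0.    0.04 -0.14] turn -0.004 M [[-0.26, 0.97, -0.0], [0.97, 0.26, 0.0], [0.0, -0.0, -1.0]]
immersion_oil 0.62 [210. 326.] 1156 [ 441.9 -286.8] [37.7 45.2] 14.9
   tip 0.85 [204.3, 325.9] [ 437.1 -282.2   48. ]
blue_filter 0.65 [190. 340.] 868 [ 443.  -267.8] [39.4 52.1] 89.0
blue_filter 0.62 [ 12. 481.] 2181 [526.1 -69.9] [90.2 38.8] 16.4
   tip 0.74 [200.2, 333.6] [ 444.1 -275.6   48. ]
lab_timer 0.74 [188. 352.] 1493 [ 447.5 -273.6] [71.7 63.4] 13.9
   tip 0.69 [203.8, 327.7] [ 439.7 -284.    34. ]
slide_case 0.64 [168. 338.] 2011 [ 438.9 -234.9] [64.3 22.6] 14.9
```

View pics/w1.png

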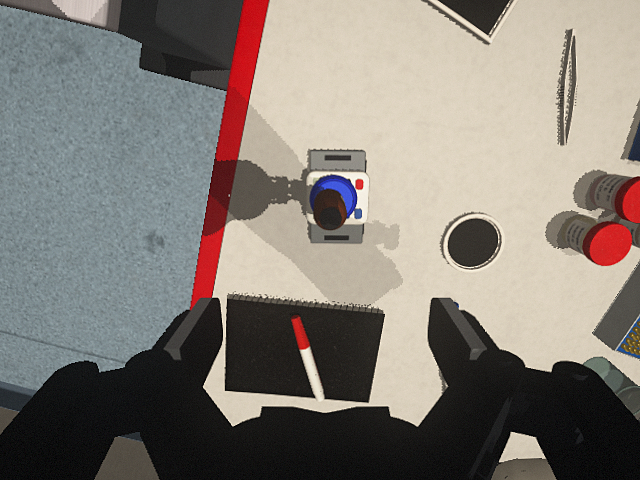

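```bash
cat >> h.py <<'E'
from scipy.optimize import minimize
def proj(p,P):
    T=np.array(p['world_to_cam']);c=np.asarray(P)@T[:3,:3].T+T[:3,3]
    return cv2.projectPoints((c*[1,-1,-1]).reshape(-1,1,3).astype(float),np.zeros(3),np.zeros(3),K(p),np.array(p['dist_coeffs'],float))[0][:,0]
def circ(p,xy,r,z):
    a=np.linspace(0,2*np.pi,40); return proj(p,np.c_[xy[0]+r*np.cos(a),xy[1]+r*np.sin(a),np.full(40,z)])
def hullfit(cam,p,mask,prof,x0,tag=''):
    "fit xy of an upright turned body: prof=[(z0,z1,r),...]"
    def f(x):
        m=np.zeros((1920,2560),np.uint8)
        for z0,z1,r in prof:
            pts=np.r_[circ(p,x,r,z0),circ(p,x,r,z1)]*4
            cv2.fillConvexPoly(m,cv2.convexHull(pts.astype(np.int32)),1)
        m=cv2.resize(m.astype(np.float32),(640,480),interpolation=cv2.INTER_AREA)
        return 1-np.minimum(m,mask).sum()/np.maximum(m,mask).sum()
    o=minimize(f,x0,method='Nelder-Mead',options=dict(initial_simplex=np.array([x0,[x0[0]+8,x0[1]],[x0[0],x0[1]+8]]),xatol=.1,fatol=1e-4))
    print(tag,cam,o.x.round(1),'IoU',round(1-o.fun,3)); return o.x
E
python3 - <<'E'
from h import *
prof=[(48,98,16.5),(98,104,12),(104,114,10.5)]
for c in ('wrist','top','scene'):
    vision.camera(c);p=vision.camera_params(c)
    hullfit(c,p,finder.silhouettes('immersion_oil',c)[0]['pixels'],prof,[440,-282],'oil')
    hullfit(c,p,finder.silhouettes('bottle_tray',c)[0]['pixels'],[(0,8,29.5)],[632,263],'btray') if c!='wrist' else 0
    hullfit(c,p,finder.silhouettes('filter_tray',c)[0]['pixels'],[(0,8,40)],[632,-294],'ftray')
plan((440,-282,72),15)
E
```

```text
oil wrist [ 440.7 -281.2] IoU 0.965
ftray wrist [ 635.3 -293.6] IoU 0.942
oil top [ 439.5 -283.9] IoU 0.945
btray top [632.5 265.6] IoU 0.959
ftray top [ 633.8 -295.7] IoU 0.966
oil scene [ 439.1 -283.5] IoU 0.923
btray scene [632.3 261.7] IoU 0.935
ftray scene [ 632.8 -295.5] IoU 0.961
pos [ 434.6 -274.3  299.3] yaw 14.9 q6 0.75 F [-0.6 -0.7 -0.3] open 85.3 t 4.0
slide [-0.88  0.32 22.73] turn -0.002 M [[-0.26, 0.97, -0.0], [0.97, 0.26, 0.0], [0.0, -0.0, -1.0]]
```

Request:
apply_moves(
  deltas=[
    {"slide": [-0.95,0.3,5],"turn": 0,"gripper": 0.2},
    {"slide": [-0.95,0.3,10],"turn": 0,"gripper": 0.2},
    {"slide": [-0.95,0.3,15],"turn": 0,"gripper": 0.2},
    {"slide": [-0.95,0.3,18],"turn": 0,"gripper": 0.2},
    {"slide": [-0.95,0.3,20],"turn": 0,"gripper": 0.2},
    {"slide": [-0.95,0.3,22],"turn": 0,"gripper": 0.3},
    {"slide": [-0.95,0.3,22.7],"turn": 0,"gripper": 0.4},
    {"slide": [-0.95,0.3,22.7],"turn": 0,"gripper": 0.5},
    {"slide": [-0.95,0.3,22.7],"turn": 0,"gripper": 0.55},
    {"slide": [-0.95,0.3,22.7],"turn": 0,"gripper": 0.6},
    {"slide": [-0.95,0.3,22.7],"turn": 0,"gripper": 0.65},
    {"slide": [-0.95,0.3,22.7],"turn": 0,"gripper": 0.8},
    {"slide": [-0.95,0.3,22.7],"turn": 0,"gripper": 0.8},
    {"slide": [-0.95,0.3,22.7],"turn": 0,"gripper": 0.8},
    {"slide": [-0.95,0.3,22.7],"turn": 0,"gripper": 0.8},
  ],
)

```text
time_s: 5.5
ee_pos: [440.9, -283.3, 73.8]
tcp_rot: [1.913, 2.488, 0.0]
force: [-0.9, 0.3, 6.1]
opening: 31.1
finger_force: 59.3
```

```bash
python3 - <<'E'
from h import *
plan((440,-283,220))
im=vision.camera('wrist');cv2.imwrite('pics/w2.png',im)
E
```

```text
pos [ 440.9 -283.3   73.8] yaw 14.9 q6 0.74 F [-0.9  0.3  6.1] open 31.1 t 5.5
slide [  0.02  -0.05 -14.62] turn  M [[-0.26, 0.97, 0.0], [0.97, 0.26, -0.0], [-0.0, 0.0, -1.0]]
```

View pics/w2.png

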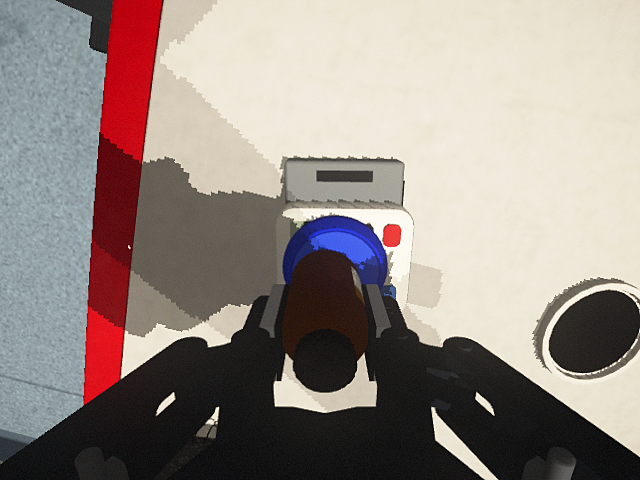

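The bottle is between the pads, cap at (325,360). I'll lift and carry it toward its tray.

Request:
apply_moves(
  deltas=[
    {"slide": [0,0,-1],"turn": 0,"gripper": 0.8},
    {"slide": [0,0,-4],"turn": 0,"gripper": 0.8},
    {"slide": [0,0,-8],"turn": 0,"gripper": 0.8},
    {"slide": [0,0,-12.6],"turn": 0,"gripper": 0.8},
    {"slide": [2,1.5,-12.6],"turn": 0,"gripper": 0.8},
    {"slide": [5,3.7,-12.6],"turn": 0,"gripper": 0.8},
    {"slide": [9,6.7,-12.6],"turn": 0,"gripper": 0.8},
    {"slide": [13,9.6,-12.6],"turn": 0,"gripper": 0.8},
    {"slide": [17,12.6,-12.6],"turn": 0,"gripper": 0.8},
    {"slide": [21,15.5,-12.6],"turn": 0,"gripper": 0.8},
    {"slide": [25,18.5,-12.6],"turn": 0,"gripper": 0.8},
    {"slide": [29,21.4,-12.6],"turn": 0,"gripper": 0.8},
    {"slide": [33,24.4,-12.6],"turn": 0,"gripper": 0.8},
    {"slide": [37,27.3,-12.6],"turn": 0,"gripper": 0.8},
    {"slide": [40,29.6,-12.6],"turn": 0,"gripper": 0.8},
    {"slide": [41.8,30.9,-12.6],"turn": 0,"gripper": 0.8},
    {"slide": [41.8,30.9,-12.6],"turn": 0,"gripper": 0.8},
  ],
)

```text
time_s: 7.25
ee_pos: [631.9, 204.1, 198.2]
tcp_rot: [-1.91, -2.494, -0.002]
force: [0.2, -0.2, -1.7]
opening: 31.1
finger_force: 59.5
```

```bash
python3 - <<'E'
from h import *
p=look('w3',dict(bottle_tray=8))
hullfit('wrist',p,finder.silhouettes('bottle_tray','wrist')[0]['pixels'],[(0,8,29.5)],[632,263],'btray')
plan((632.5,263.5,80))
E
```

```text
bottle_tray 0.8 [142. 347.] 3476 [632.1 265. ] [57.6 56.8] 15.1
   tip 0.56 [141.1, 347.5] [634.4 266.2   8. ]
btray wrist [632.8 264.1] IoU 0.965
pos [630.6 199.7 198.6] yaw 14.8 q6 1.62 F [-0.6 -0.2 -1.1] open 31.2 t 7.5
slide [ 6.13  1.83 11.85] turn  M [[-0.26, 0.97, -0.0], [0.97, 0.26, -0.0], [-0.0, -0.0, -1.0]]
```

View pics/w3.png

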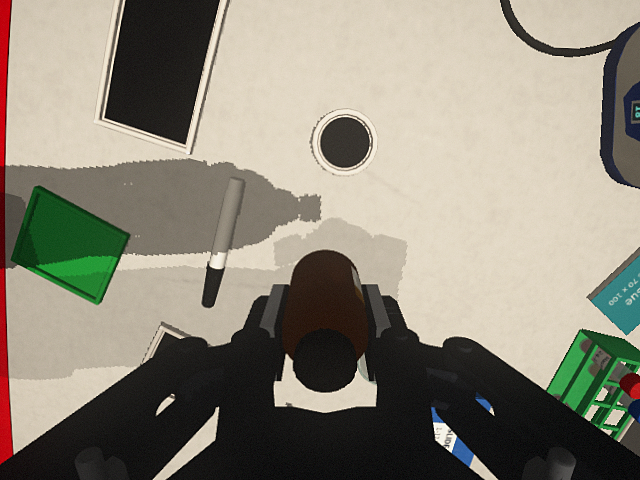

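Request:
apply_moves(
  deltas=[
    {"slide": [3,1,2],"turn": 0,"gripper": 0.8},
    {"slide": [6.15,1.9,5],"turn": 0,"gripper": 0.8},
    {"slide": [6.15,1.9,9],"turn": 0,"gripper": 0.8},
    {"slide": [6.15,1.9,12],"turn": 0,"gripper": 0.8},
    {"slide": [6.15,1.9,14.5],"turn": 0,"gripper": 0.8},
    {"slide": [6.15,1.9,15.7],"turn": 0,"gripper": 0.8},
    {"slide": [6.15,1.9,16.3],"turn": 0,"gripper": 0.8},
    {"slide": [6.15,1.9,16.6],"turn": 0,"gripper": 0.8},
    {"slide": [6.15,1.9,16.8],"turn": 0,"gripper": 0.8},
    {"slide": [6.15,1.9,16.8],"turn": 0,"gripper": 0.8},
    {"slide": [6.15,1.9,16.8],"turn": 0,"gripper": 0.8},
  ],
)

```text
time_s: 8.55
ee_pos: [634.4, 265.3, 31.4]
tcp_rot: [1.914, 2.49, 0.003]
force: [0.1, 0.5, -0.9]
opening: 31.1
finger_force: 59.5
```

```bash
python3 - <<'E'
from h import *
plan((632.6,263.8,29))
for c in ('top','scene'):
    vision.camera(c);p=vision.camera_params(c)
    for d in finder.silhouettes('immersion_oil',c)[:1]: hullfit(c,p,d['pixels'],[(3,53,16.5),(53,59,12),(59,69,10.5)],[632,264],'oil %.2f'%d['score'])
E
```

```text
pos [634.4 265.3  31.4] yaw 14.9 q6 1.71 F [ 0.1  0.5 -0.9] open 31.1 t 8.6
slide [-0.1  -0.21  0.24] turn  M [[-0.26, 0.97, 0.0], [0.97, 0.26, 0.0], [0.0, 0.0, -1.0]]
oil 0.62 scene [630.8 261.1] IoU 0.327
```

Request:
apply_moves(
  deltas=[
    {"slide": [-0.1,-0.2,0.1],"turn": 0,"gripper": 0.8},
    {"slide": [-0.1,-0.2,0.2],"turn": 0,"gripper": 0.8},
    {"slide": [-0.1,-0.2,0.2],"turn": 0,"gripper": 0.8},
    {"slide": [-0.1,-0.2,0.2],"turn": 0,"gripper": 0.8},
  ],
)

```text
time_s: 9.15
ee_pos: [632.0, 263.6, 29.3]
tcp_rot: [1.914, 2.49, 0.001]
force: [-0.5, 0.2, 4.6]
opening: 31.0
finger_force: 60.1
```

Contact felt (Fz +4.6), so I'll release and rise.

Request:
apply_moves(
  deltas=[
    {"slide": [0,0,0],"turn": 0,"gripper": 0.6},
    {"slide": [0,0,0],"turn": 0,"gripper": 0.5},
    {"slide": [0,0,0],"turn": 0,"gripper": 0.4},
    {"slide": [0,0,0],"turn": 0,"gripper": 0.3},
    {"slide": [0,0,0],"turn": 0,"gripper": 0.3},
    {"slide": [0,0,0],"turn": 0,"gripper": 0.3},
    {"slide": [0,0,-2],"turn": 0,"gripper": 0.3},
    {"slide": [0,0,-6],"turn": 0,"gripper": 0.3},
    {"slide": [0,0,-11],"turn": 0,"gripper": 0.3},
    {"slide": [0,0,-16],"turn": 0,"gripper": 0.3},
    {"slide": [0,0,-20],"turn": 0,"gripper": 0.3},
    {"slide": [0,0,-20],"turn": 0,"gripper": 0.3},
  ],
)

```text
time_s: 10.35
ee_pos: [635.4, 265.0, 236.3]
tcp_rot: [1.911, 2.485, 0.018]
force: [0.9, 0.3, 0.2]
opening: 60.0
finger_force: 0.0
```

```bash
python3 - <<'E'
from h import *
plan((440,-275,220))
im=[]
for c in ('wrist','scene','top'):
    im.append(vision.camera(c));p=vision.camera_params(c)
    for d in finder.silhouettes('immersion_oil',c)[:2]: hullfit(c,p,d['pixels'],[(3,53,16.5),(53,59,12),(59,69,10.5)],[632,264],'oil %.2f'%d['score'])
cv2.imwrite('pics/w4.png',np.hstack([im[0],im[1][130:290,180:400].repeat(3,0).repeat(3,1)[:480,:160*0+660]])[:, :1300][:, ::2][::2])
E
```

```text
pos [635.4 265.  236.3] yaw 14.9 q6 1.71 F [0.9 0.3 0.2] open 60.0 t 10.3
slide [-47.16 -32.79   1.11] turn  M [[-0.26, 0.97, 0.01], [0.97, 0.26, 0.01], [0.0, 0.01, -1.0]]
oil 0.74 wrist [632. 264.] IoU 0.0
oil 0.62 wrist [629.7 265.4] IoU 0.958
oil 0.69 scene [632.  262.1] IoU 0.913
oil 0.47 scene [597.8 242.1] IoU 0.237
oil 0.68 top [630.7 263.9] IoU 0.931
```

View pics/w4.png

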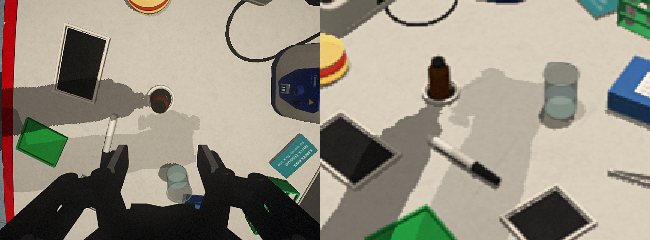

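The bottle stands upright in its tray. Back to the pile.

Request:
apply_moves(
  deltas=[
    {"slide": [-47.2,-32.8,-2],"turn": 0,"gripper": 0.3},
    {"slide": [-47.2,-32.8,-2],"turn": 0,"gripper": 0.3},
    {"slide": [-47.2,-32.8,-2],"turn": 0,"gripper": 0.3},
    {"slide": [-47.2,-32.8,-2],"turn": 0,"gripper": 0.3},
    {"slide": [-47.2,-32.8,-2],"turn": 0,"gripper": 0.3},
    {"slide": [-47.2,-32.8,-2],"turn": 0,"gripper": 0.3},
    {"slide": [-47.2,-32.8,-2],"turn": 0,"gripper": 0.3},
    {"slide": [-47.2,-32.8,-2],"turn": 0,"gripper": 0.3},
    {"slide": [-47.2,-32.8,-2],"turn": 0,"gripper": 0.3},
    {"slide": [-47.2,-32.8,-2],"turn": 0,"gripper": 0.3},
    {"slide": [-47.2,-32.8,-2],"turn": 0,"gripper": 0.3},
    {"slide": [-47.2,-32.8,-2],"turn": 0,"gripper": 0.3},
    {"slide": [-47.2,-32.8,-2],"turn": 0,"gripper": 0.3},
    {"slide": [-47.2,-32.8,-2],"turn": 0,"gripper": 0.3},
    {"slide": [-47.2,-32.8,-2],"turn": 0,"gripper": 0.3},
  ],
)

```text
time_s: 12.15
ee_pos: [436.3, -275.7, 247.5]
tcp_rot: [-1.912, -2.49, -0.0]
force: [-0.3, 0.9, -0.1]
opening: 59.9
finger_force: 0.0
```

```bash
python3 - <<'E'
from h import *
plan((444,-276,60),15)
p=look('w5',dict(blue_filter=48,lab_timer=34,slide_case=18))
for c in ('wrist','top','scene'):
    vision.camera(c);p=vision.camera_params(c)
    hullfit(c,p,finder.silhouettes('blue_filter',c)[0]['pixels'],[(34,48,27)],[444,-276],'filt')
plan((444,-276,60),15)
E
```

```text
pos [ 436.3 -275.7  247.5] yaw 15.0 q6 0.75 F [-0.3  0.9 -0.1] open 59.9 t 12.2
slide [-0.26  0.76 18.75] turn -0.001 M [[-0.26, 0.97, -0.0], [0.97, 0.26, 0.0], [0.0, -0.0, -1.0]]
blue_filter 0.91 [209. 334.] 2242 [ 443.5 -274.7] [50.5 50.9] 16.6
   tip 0.57 [206.0, 331.8] [ 442.4 -273.3   48. ]
lab_timer 0.67 [202. 357.] 2147 [ 448.7 -275.6] [72.  63.1] 15.0
slide_case 0.97 [174. 338.] 2581 [ 439.2 -235.8] [64.6 21.9] 13.9
filt wrist [ 444.2 -277. ] IoU 0.895
filt top [ 443.6 -278.2] IoU 0.9
filt scene [ 441.7 -280.7] IoU 0.893
pos [ 436.4 -276.9  248.4] yaw 14.9 q6 0.75 F [ 0.6 -0.2  0.7] open 59.7 t 12.8
slide [-0.11  0.76 18.84] turn -0.002 M [[-0.26, 0.97, 0.0], [0.97, 0.26, -0.0], [-0.0, 0.0, -1.0]]
```

View pics/w5.png

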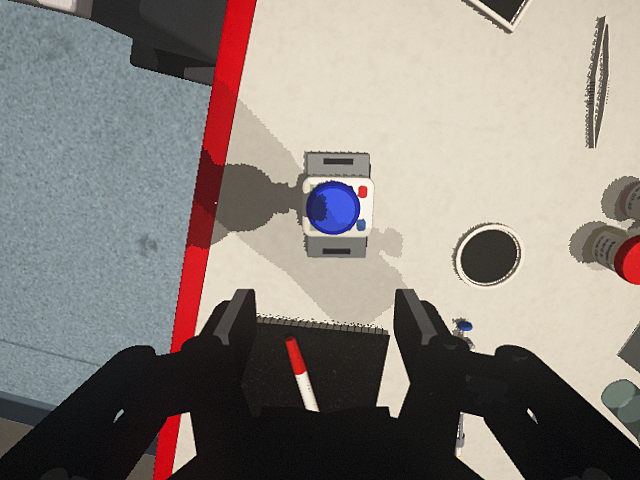

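Request:
apply_moves(
  deltas=[
    {"slide": [3,5,5],"turn": 0,"gripper": 0.3},
    {"slide": [6.7,9,8],"turn": 0,"gripper": 0.3},
    {"slide": [6.7,12.5,11],"turn": 0,"gripper": 0.3},
    {"slide": [6.7,12.5,16],"turn": 0,"gripper": 0.3},
    {"slide": [6.7,12.5,20],"turn": 0,"gripper": 0.3},
    {"slide": [6.7,12.5,22.5],"turn": 0,"gripper": 0.3},
    {"slide": [6.7,12.5,23.6],"turn": 0,"gripper": 0.3},
    {"slide": [6.7,12.5,23.6],"turn": 0,"gripper": 0.3},
    {"slide": [6.7,12.5,23.6],"turn": 0,"gripper": 0.3},
  ],
)

```text
time_s: 13.7
ee_pos: [541.2, -180.8, 13.9]
tcp_rot: [1.914, 2.488, 0.001]
force: [0.8, -0.6, -0.1]
opening: 60.1
finger_force: 0.0
```

Request:
apply_moves(
  deltas=[
    {"slide": [0,0,0.2],"turn": 0,"gripper": 0.3},
    {"slide": [0,0,0.3],"turn": 0,"gripper": 0.3},
    {"slide": [0,0,0.3],"turn": 0,"gripper": 0.3},
  ],
)

```text
time_s: 14.0
ee_pos: [540.7, -180.5, 10.5]
tcp_rot: [1.914, 2.489, 0.001]
force: [0.1, 0.7, -0.3]
opening: 59.8
finger_force: 0.0
```

Request:
apply_moves(
  deltas=[
    {"slide": [0,0,0.1],"turn": 0,"gripper": 0.3},
    {"slide": [0,0,0.2],"turn": 0,"gripper": 0.3},
    {"slide": [0,0,0.2],"turn": 0,"gripper": 0.3},
  ],
)

```text
time_s: 14.3
ee_pos: [539.8, -180.0, 7.3]
tcp_rot: [-1.915, -2.49, 0.0]
force: [0.6, -0.5, -0.6]
opening: 59.9
finger_force: 0.0
```

Request:
apply_moves(
  deltas=[
    {"slide": [0,0,0.1],"turn": 0,"gripper": 0.3},
    {"slide": [0,0,0.2],"turn": 0,"gripper": 0.3},
    {"slide": [0,0,0.2],"turn": 0,"gripper": 0.3},
  ],
)

```text
time_s: 14.6
ee_pos: [539.8, -180.0, 5.1]
tcp_rot: [-1.914, -2.49, 0.0]
force: [0.3, 0.5, -0.6]
opening: 59.6
finger_force: 0.0
```

Request:
apply_moves(
  deltas=[
    {"slide": [0,0,0.1],"turn": 0,"gripper": 0.3},
    {"slide": [0,0,0.2],"turn": 0,"gripper": 0.3},
    {"slide": [0,0,0.2],"turn": 0,"gripper": 0.3},
  ],
)

```text
time_s: 14.9
ee_pos: [539.8, -180.0, 3.1]
tcp_rot: [-1.915, -2.49, 0.0]
force: [-1.0, -0.0, 0.4]
opening: 59.6
finger_force: 0.0
```

Request:
apply_moves(
  deltas=[
    {"slide": [0,0,0.1],"turn": 0,"gripper": 0.3},
    {"slide": [0,0,0.15],"turn": 0,"gripper": 0.3},
    {"slide": [0,0,0.15],"turn": 0,"gripper": 0.3},
  ],
)

```text
time_s: 15.2
ee_pos: [539.9, -180.0, 3.0]
tcp_rot: [1.914, 2.49, 0.0]
force: [-3.6, 1.4, 9.4]
opening: 60.0
finger_force: 4.5
```

Request:
apply_moves(
  deltas=[
    {"slide": [0,0,-4],"turn": 0,"gripper": 0.16},
    {"slide": [-1,-2,-9],"turn": 0,"gripper": 0.16},
    {"slide": [-4,-6,-9.5],"turn": 0,"gripper": 0.16},
    {"slide": [-6.9,-10,-9.5],"turn": 0,"gripper": 0.16},
    {"slide": [-6.9,-11.8,-9.5],"turn": 0,"gripper": 0.16},
    {"slide": [-6.9,-11.8,-9.5],"turn": 0,"gripper": 0.16},
    {"slide": [-6.9,-11.8,-9.5],"turn": 0,"gripper": 0.16},
  ],
)

```text
time_s: 15.9
ee_pos: [443.7, -277.2, 96.9]
tcp_rot: [1.916, 2.489, 0.001]
force: [1.2, -0.4, 0.2]
opening: 71.5
finger_force: 0.0
```

```bash
python3 - <<'E'
from h import *
plan((443.5,-277,45.5),15)
p=look('w6',dict(blue_filter=48))
E
```

```text
pos [ 443.7 -277.2   96.9] yaw 14.8 q6 0.75 F [ 1.2 -0.4  0.2] open 71.5 t 15.9
slide [ 0.02 -0.02  5.14] turn -0.003 M [[-0.26, 0.97, 0.0], [0.97, 0.26, 0.0], [0.0, 0.0, -1.0]]
blue_filter 0.77 [260. 324.] 6612 [ 443.5 -273.3] [51.8 51.3] 63.5
blue_filter 0.24 [319. 568.] 7587 [ 594.3 -273.2] [59.1 68.3] 84.5
```

View pics/w6.png

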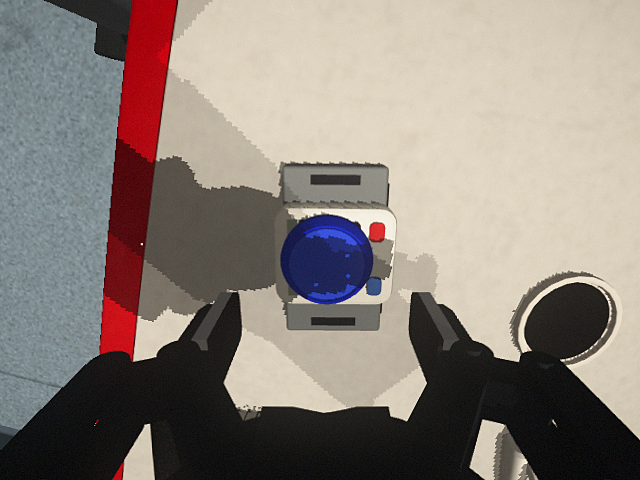

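Request:
apply_moves(
  deltas=[
    {"slide": [0.15,0,2.5],"turn": 0,"gripper": 0.16},
    {"slide": [0.15,0,4.2],"turn": 0,"gripper": 0.16},
    {"slide": [0.15,0,5.0],"turn": 0,"gripper": 0.16},
    {"slide": [0.15,0,5.15],"turn": 0,"gripper": 0.16},
    {"slide": [0.15,0,5.15],"turn": 0,"gripper": 0.2},
    {"slide": [0.15,0,5.15],"turn": 0,"gripper": 0.25},
    {"slide": [0.15,0,5.15],"turn": 0,"gripper": 0.3},
  ],
)

```text
time_s: 16.75
ee_pos: [444.0, -276.0, 46.1]
tcp_rot: [1.914, 2.489, 0.0]
force: [-0.8, -0.4, -0.6]
opening: 59.8
finger_force: 0.0
```

Request:
apply_moves(
  deltas=[
    {"slide": [0,0,0],"turn": 0,"gripper": 0.33},
    {"slide": [0,0,0],"turn": 0,"gripper": 0.36},
    {"slide": [0,0,0],"turn": 0,"gripper": 0.4},
    {"slide": [0,0,0],"turn": 0,"gripper": 0.5},
    {"slide": [0,0,0],"turn": 0,"gripper": 0.5},
    {"slide": [0,0,0],"turn": 0,"gripper": 0.5},
  ],
)

```text
time_s: 17.35
ee_pos: [443.6, -275.8, 46.4]
tcp_rot: [1.914, 2.49, 0.0]
force: [-2.5, 0.8, 7.5]
opening: 50.4
finger_force: 60.8
```

Request:
apply_moves(
  deltas=[
    {"slide": [0,0,-0.5],"turn": 0,"gripper": 0.5},
    {"slide": [0,0,-1.5],"turn": 0,"gripper": 0.5},
    {"slide": [0,0,-3],"turn": 0,"gripper": 0.5},
    {"slide": [0,0,-5],"turn": 0,"gripper": 0.5},
    {"slide": [0,0,-5],"turn": 0,"gripper": 0.5},
  ],
)

```text
time_s: 17.85
ee_pos: [445.2, -276.8, 98.1]
tcp_rot: [1.912, 2.486, 0.001]
force: [0.6, 0.2, -0.0]
opening: 50.3
finger_force: 62.2
```

```bash
python3 - <<'E'
from h import *
plan((633.8,-295,110),15)
p=look('w7',dict(lab_timer=34,slide_case=18,filter_tray=8))
hullfit('wrist',p,finder.silhouettes('filter_tray','wrist')[0]['pixels'],[(0,8,40)],[632,-294],'ftray')
s=finder.silhouettes('blue_filter','wrist')[:1]
for d in s: print(d['score'],rect(outline(p,d['pixels'],98)))
E
```

```text
pos [ 445.2 -276.8   98.1] yaw 14.9 q6 0.75 F [ 0.6  0.2 -0. ] open 50.3 t 17.9
slide [-6.61 17.77 -1.1 ] turn -0.002 M [[-0.26, 0.97, 0.0], [0.97, 0.26, -0.0], [-0.0, 0.0, -1.0]]
lab_timer 0.84 [229. 333.] 6568 [ 445.9 -267.3] [71.1 51.4] 12.5
   tip 0.92 [249.8, 328.6] [ 445.4 -271.4   34. ]
slide_case 0.56 [186. 331.] 4118 [ 437.7 -235. ] [64.2 24.3] 13.7
filter_tray 0.71 [318. 560.] 8156 [ 628.3 -289.9] [78.3 82.9] 52.0
   tip 0.62 [316.4, 558.5] [ 622.3 -287.4    8. ]
ftray wrist [ 631.9 -291.8] IoU 0.952
0.56 (array([ 443.5, -274. ]), array([48.2, 54. ]), 16.1)
```

View pics/w7.png

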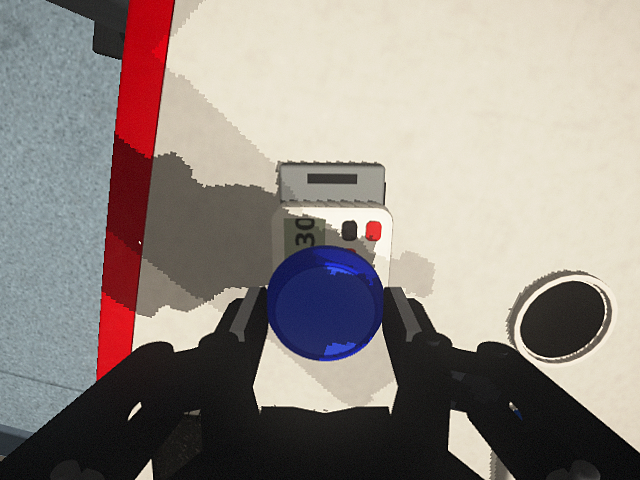

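Request:
apply_moves(
  deltas=[
    {"slide": [-0.8,2,-1],"turn": 0,"gripper": 0.5},
    {"slide": [-2.3,6,-1],"turn": 0,"gripper": 0.5},
    {"slide": [-3.8,10,-1],"turn": 0,"gripper": 0.5},
    {"slide": [-5.3,14,-1],"turn": 0,"gripper": 0.5},
    {"slide": [-6.3,16.7,0],"turn": 0,"gripper": 0.5},
    {"slide": [-6.7,17.7,2],"turn": 0,"gripper": 0.5},
    {"slide": [-6.7,17.7,4.5],"turn": 0,"gripper": 0.5},
    {"slide": [-6.7,17.7,6.2],"turn": 0,"gripper": 0.5},
    {"slide": [-6.7,17.7,7],"turn": 0,"gripper": 0.5},
    {"slide": [-6.7,17.7,7.5],"turn": 0,"gripper": 0.5},
    {"slide": [-6.7,17.7,7.7],"turn": 0,"gripper": 0.5},
    {"slide": [-6.7,17.7,7.7],"turn": 0,"gripper": 0.5},
    {"slide": [-6.7,17.7,7.7],"turn": 0,"gripper": 0.5},
  ],
)

```text
time_s: 19.6
ee_pos: [632.2, -295.2, 19.4]
tcp_rot: [1.914, 2.489, 0.001]
force: [-0.6, 0.5, -0.5]
opening: 50.6
finger_force: 62.3
```

```bash
python3 - <<'E'
from h import *
plan((634,-296,15.4),15)
p=look('w8',dict(filter_tray=8,blue_filter=19))
E
```

```text
pos [ 632.2 -295.2   19.4] yaw 14.9 q6 0.87 F [-0.6  0.5 -0.5] open 50.6 t 19.6
slide [-0.12  0.15  0.4 ] turn -0.002 M [[-0.26, 0.97, 0.0], [0.97, 0.26, -0.0], [-0.0, 0.0, -1.0]]
filter_tray 0.69 [247. 338.] 9019 [ 629.4 -273.5] [78.3 42.1] 13.7
blue_filter 0.71 [305. 325.] 10802 [ 631.3 -293.9] [48.7 54. ] 17.8
   tip 0.63 [297.8, 324.2] [ 630.2 -289.8   19. ]
```

View pics/w8.png

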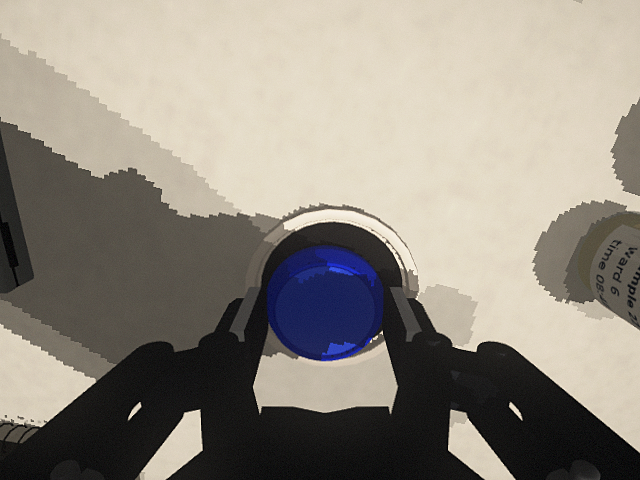

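Request:
apply_moves(
  deltas=[
    {"slide": [0,0.25,0.1],"turn": 0,"gripper": 0.5},
    {"slide": [0,0.25,0.25],"turn": 0,"gripper": 0.5},
    {"slide": [0,0.25,0.3],"turn": 0,"gripper": 0.5},
    {"slide": [0,0.25,0.3],"turn": 0,"gripper": 0.5},
    {"slide": [0,0.25,0.3],"turn": 0,"gripper": 0.5},
  ],
)

```text
time_s: 20.35
ee_pos: [634.3, -294.2, 15.6]
tcp_rot: [1.914, 2.49, 0.001]
force: [0.0, -0.3, 1.2]
opening: 50.3
finger_force: 62.6
```

Request:
apply_moves(
  deltas=[
    {"slide": [0,0,0.1],"turn": 0,"gripper": 0.5},
    {"slide": [0,0,0.1],"turn": 0,"gripper": 0.5},
  ],
)

```text
time_s: 20.55
ee_pos: [634.3, -294.2, 15.5]
tcp_rot: [1.914, 2.49, 0.001]
force: [-1.6, 2.3, 6.7]
opening: 50.0
finger_force: 63.1
```

Request:
apply_moves(
  deltas=[
    {"slide": [0,0,0],"turn": 0,"gripper": 0.4},
    {"slide": [0,0,0],"turn": 0,"gripper": 0.3},
    {"slide": [0,0,0],"turn": 0,"gripper": 0.2},
    {"slide": [0,0,0],"turn": 0,"gripper": 0.2},
    {"slide": [0,0,0],"turn": 0,"gripper": 0.2},
    {"slide": [0,0,-2],"turn": 0,"gripper": 0.2},
    {"slide": [0,0,-6],"turn": 0,"gripper": 0.1},
    {"slide": [0,0,-10.5],"turn": 0,"gripper": 0.1},
    {"slide": [2,-5,-13],"turn": 0,"gripper": 0.1},
    {"slide": [6.7,-18,-14],"turn": 0,"gripper": 0.1},
    {"slide": [6.7,-18,-14],"turn": 0,"gripper": 0.1},
    {"slide": [6.7,-18,-14],"turn": 0,"gripper": 0.1},
    {"slide": [6.7,-18,-14],"turn": 0,"gripper": 0.1},
    {"slide": [6.7,-18,-14],"turn": 0,"gripper": 0.1},
    {"slide": [6.7,-18,-14],"turn": 0,"gripper": 0.1},
  ],
)

```text
time_s: 22.05
ee_pos: [444.1, -276.4, 154.7]
tcp_rot: [1.913, 2.489, 0.001]
force: [0.2, 0.3, 0.8]
opening: 76.8
finger_force: 0.0
```

```bash
python3 - <<'E'
from h import *
plan((446,-278,28),15)
p=look('w9',dict(lab_timer=34,slide_case=18))
for c in ('wrist','top','scene'):
    if c!='wrist': vision.camera(c)
    p=vision.camera_params(c)
    for d in finder.silhouettes('lab_timer',c)[:1]: print(c,d['score'],rect(outline(p,d['pixels'],34)))
    if c!='wrist': 
        for d in finder.silhouettes('blue_filter',c)[:1]:hullfit(c,p,d['pixels'],[(3,17,27)],[634,-295],'filt%.2f'%d['score'])
        for d in finder.silhouettes('timer_tray',c)[:2]: print(c,d['score'],rect(outline(p,d['pixels'],8)))
E
```

```text
pos [ 444.1 -276.4  154.7] yaw 14.9 q6 0.75 F [0.2 0.3 0.8] open 76.8 t 22.1
slide [-0.19  0.12 12.67] turn -0.002 M [[-0.26, 0.97, 0.0], [0.97, 0.26, -0.0], [-0.0, 0.0, -1.0]]
lab_timer 0.67 [228. 330.] 7522 [ 448.6 -274.6] [70.9 62.7] 14.5
   tip 0.78 [228.3, 328.2] [ 446.5 -274.8   34. ]
slide_case 0.61 [185. 330.] 4394 [ 439.6 -235.9] [64.1 23.9] 13.5
wrist 0.67 (array([ 447.7, -273.9]), array([70.7, 62.5]), 14.6)
top 0.72 (array([ 449.5, -276.1]), array([73.7, 65.7]), 14.3)
filt0.97 top [ 633.8 -296.5] IoU 0.8
top 0.77 (array([533.6, -16. ]), array([88.6, 99. ]), 75.0)
top 0.68 (array([394.1,  98.1]), array([ 90.8, 100.2]), 74.7)
scene 0.65 (array([ 443. , -279.4]), array([78. , 62.7]), 14.4)
filt0.77 scene [ 631.5 -299.1] IoU 0.879
scene 0.74 (array([391.4,  94.1]), array([ 94.8, 100.9]), 73.6)
scene 0.67 (array([528.5, -18.8]), array([ 92.1, 100.2]), 74.7)
```

View pics/w9.png

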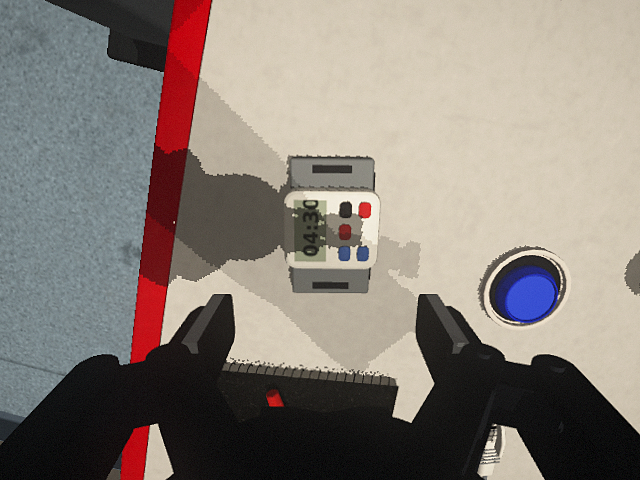

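```bash
python3 - <<'E'
from h import *
im=vision.camera('wrist');p=vision.camera_params('wrist')
roi=im.astype(int);b,g,r=roi[...,0],roi[...,1],roi[...,2]
m=((b>r+25)&(b>g+25)).astype(np.uint8);m[:,:470]=0;m[:240]=0;m[335:]=0
print(m.sum(),rect(outline(p,m,17)))
hullfit('blue',p,m,[(3,17,27)],[634,-295],'filt')
for d in finder.silhouettes('filter_tray','wrist')[:1]:hullfit('wrist',p,d['pixels'],[(0,8,40)],[634,-295],'tray')
for d in finder.silhouettes('blue_filter','wrist')[:1]:hullfit('wrist',p,d['pixels'],[(3,17,27)],[634,-295],'filt')
cv2.imwrite('pics/w10.png',cv2.resize(im[230:350,450:600],(750,600),interpolation=cv2.INTER_CUBIC))
E
```

```text
2839 (array([ 627.5, -293.5]), array([52.1, 57.3]), 45.3)
filt blue [ 633.  -295.8] IoU 0.863
tray wrist [ 634. -293.] IoU 0.508
filt wrist [ 634.1 -296.6] IoU 0.864
```

View pics/w10.png

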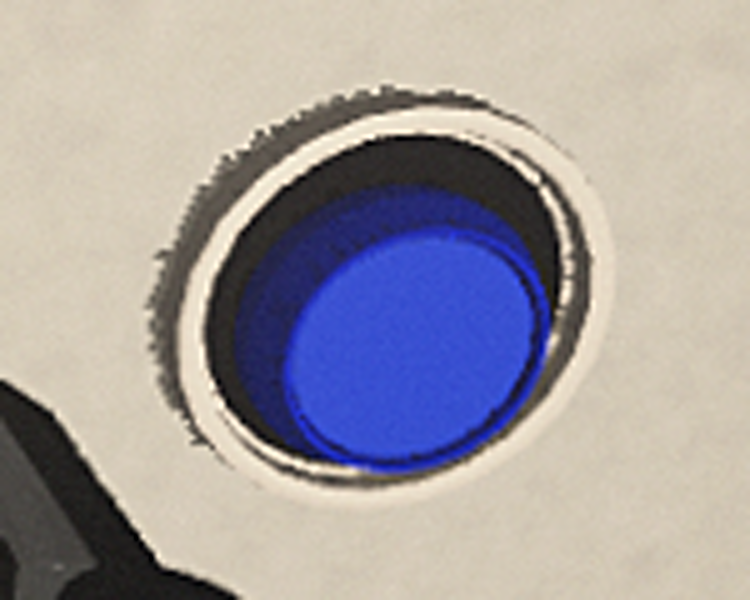

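Request:
apply_moves(
  deltas=[
    {"slide": [0,0.35,4],"turn": 0,"gripper": 0.1},
    {"slide": [0,0.35,8.5],"turn": 0,"gripper": 0.1},
    {"slide": [0,0.35,11.3],"turn": 0,"gripper": 0.1},
    {"slide": [0,0.35,12.3],"turn": 0,"gripper": 0.1},
    {"slide": [0,0.35,12.7],"turn": 0,"gripper": 0.1},
    {"slide": [0,0.35,12.7],"turn": 0,"gripper": 0.15},
    {"slide": [0,0.35,12.7],"turn": 0,"gripper": 0.2},
  ],
)

```text
time_s: 23.6
ee_pos: [450.5, -275.5, 29.7]
tcp_rot: [1.909, 2.486, 0.007]
force: [3.4, 3.1, 5.9]
opening: 68.4
finger_force: 3.7
```

Request:
apply_moves(
  deltas=[
    {"slide": [0,0,0],"turn": 0,"gripper": 0.23},
    {"slide": [0,0,0],"turn": 0,"gripper": 0.26},
    {"slide": [0,0,0],"turn": 0,"gripper": 0.3},
    {"slide": [0,0,0],"turn": 0,"gripper": 0.4},
    {"slide": [0,0,0],"turn": 0,"gripper": 0.4},
    {"slide": [0,0,0],"turn": 0,"gripper": 0.4},
  ],
)

```text
time_s: 24.2
ee_pos: [445.3, -274.7, 26.9]
tcp_rot: [-1.914, -2.489, 0.001]
force: [1.2, 0.1, 1.2]
opening: 51.3
finger_force: 0.7
```

```bash
python3 - <<'E'
from h import *
plan((447,-276,150),15)
im=vision.camera('wrist');cv2.imwrite('pics/w11.png',im)
vision.camera('top');p=vision.camera_params('top')
for t,z in (('lab_timer',34),('slide_case',18)):
  for d in finder.silhouettes(t,'top')[:1]: print(t,d['score'],d['pixels'].sum(),rect(outline(p,d['pixels'],z)))
E
```

```text
pos [ 445.3 -274.7   26.9] yaw 14.9 q6 0.76 F [1.2 0.1 1.2] open 51.3 t 24.2
slide [ -0.16   0.11 -12.31] turn -0.002 M [[-0.26, 0.97, -0.0], [0.97, 0.26, 0.0], [0.0, -0.0, -1.0]]
lab_timer 0.8 255 (array([ 444.1, -259.1]), array([26.6, 43.4]), 88.2)
slide_case 0.77 669 (array([ 418.2, -259.3]), array([66.8, 52.1]), 16.9)
```

View pics/w11.png

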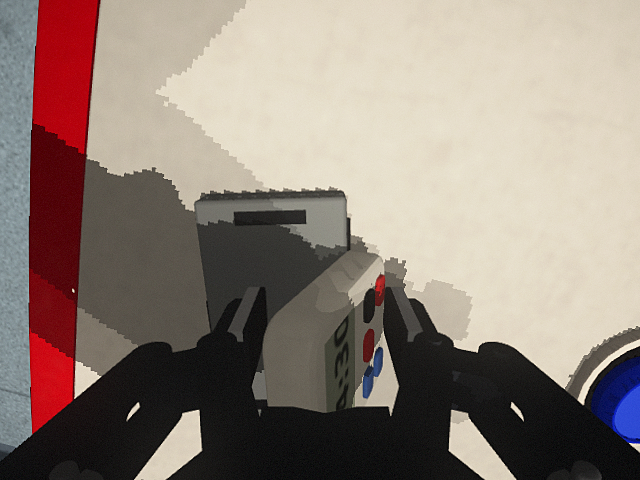

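The timer has tilted up between the fingers: its face is toward the right finger, left edge up, keys at (370,305)–(368,385). The slide case has shifted left. I'll work out the timer pose from its keys.

```bash
python3 - <<'E'
from h import *
s=status.read_state();M=R.from_rotvec(s['tcp_rot']).as_matrix();p=vision.camera_params('wrist')
im=cv2.imread('pics/w11.png').astype(int);b,g,r=im[...,0],im[...,1],im[...,2]
def blobs(m,n):
    k,l,st,c=cv2.connectedComponentsWithStats(m.astype(np.uint8)); print(n,[(c[i].round(1).tolist(),int(st[i,4])) for i in range(1,k) if st[i,4]>25])
w=np.zeros(b.shape,bool);w[240:410,340:395]=1
blobs(w&(r>g+50),'red');blobs(w&(b>r+40),'blue')
im=cv2.imread('pics/w9.png').astype(int);b,g,r=im[...,0],im[...,1],im[...,2]
w[:]=0;w[195:270,280:382]=1
blobs(w&(r>g+50),'red9');blobs(w&(b>r+40),'blue9')
# case far-end corners now
for nm,pts in (('case now',[(197,197),(190,345)]),):
    print(nm,[ray(p,q,18)[:2].round(1) for q in pts])
E
```

```text
red [([379.3, 289.6], 247), ([368.1, 345.2], 297)]
blue [([372.1, 374.2], 374)]
red9 [([364.6, 209.7], 174), ([344.6, 231.6], 151)]
blue9 [([344.1, 253.4], 144), ([362.4, 253.4], 145)]
case now [array([ 382.8, -242.9]), array([ 440.3, -224.8])]
```

```bash
cat > fit.py <<'E'
from h import *
from scipy.optimize import least_squares
s=status.read_state();p=vision.camera_params('wrist')
# local: a along tool x (72), b along tool y (62), c up; origin centre underside
L=np.array([[13,21.5,18],[13,8.5,18],[-1,8.5,18],[-15.5,14.2,18],[36,29,12]],float)
px=np.array([[379.3,289.6],[370,305],[368.1,345.2],[372.1,374.2],[383,258]])
a0=np.array([-.258,.966,0]);b0=np.array([.966,.258,0])
def pose(v):
    psi,th=v[:2]; Rz=R.from_rotvec([0,0,psi]).as_matrix(); a=Rz@a0; b=Rz@b0
    # b edge goes down by th
    bb=b*np.cos(th)-np.array([0,0,1])*np.sin(th); cc=b*np.sin(th)+np.array([0,0,1])*np.cos(th)
    return np.c_[a,bb,cc],v[2:]
def f(v):
    A,t=pose(v); return np.r_[(proj(p,L@A.T+t)-px).ravel(),v[0]*10]
for th0 in (.6,1.1):
    o=least_squares(f,[0,th0,445,-272,20]);A,t=pose(o.x)
    C=np.array([[a,b,c] for a in(-36,36) for b in(-31,31) for c in(0,16)],float)@A.T+t
    print(o.cost.round(1),o.x.round(2));
    T=np.array([445.3,-274.7,0])
    for k,q in zip([(b,c) for b in(-31,31) for c in(0,16)],C[:4]): print(k,'tool y',((q-T)@b0).round(1),'z',q[2].round(1))
    print('a extent',np.array([(q-T)@a0 for q in C[[0,4]]]).round(1))
ce=np.array([[382.8,-242.9,18],[440.3,-224.8,18]]);print('case tooly',((ce-T)@b0).round(1),((ce-T)@a0).round(1))
E
python3 fit.py
```

```text
246.2 [-3.0000e-02  9.9000e-01  4.4781e+02 -2.8867e+02  2.4260e+01]
(-31, 0) tool y -19.2 z 50.3
(-31, 16) tool y -5.8 z 59.0
(31, 0) tool y 14.5 z -1.7
(31, 16) tool y 27.9 z 7.0
a extent [-49.6  22.4]
246.2 [-3.0000e-02  9.9000e-01  4.4781e+02 -2.8867e+02  2.4260e+01]
(-31, 0) tool y -19.2 z 50.3
(-31, 16) tool y -5.8 z 59.0
(31, 0) tool y 14.5 z -1.7
(31, 16) tool y 27.9 z 7.0
a extent [-49.6  22.4]
case tooly [-52.2   8. ] [46.8 49.5]
```

The timer leans at about 57°, right edge on the bench and underside on the case's right edge. I'll open the fingers very slowly so it settles.

Request:
apply_moves(
  deltas=[
    {"slide": [0,0,0],"turn": 0,"gripper": 0.39},
    {"slide": [0,0,0],"turn": 0,"gripper": 0.38},
    {"slide": [0,0,0],"turn": 0,"gripper": 0.37},
    {"slide": [0,0,0],"turn": 0,"gripper": 0.36},
    {"slide": [0,0,0],"turn": 0,"gripper": 0.35},
    {"slide": [0,0,0],"turn": 0,"gripper": 0.34},
    {"slide": [0,0,0],"turn": 0,"gripper": 0.33},
    {"slide": [0,0,0],"turn": 0,"gripper": 0.32},
    {"slide": [0,0,0],"turn": 0,"gripper": 0.31},
    {"slide": [0,0,0],"turn": 0,"gripper": 0.3},
  ],
)

```text
time_s: 25.4
ee_pos: [446.0, -274.8, 27.3]
tcp_rot: [-1.915, -2.49, 0.0]
force: [0.4, -0.1, 1.0]
opening: 59.8
finger_force: 0.0
```

```bash
cat > keys.py <<'E'
from h import *
def keys(name,show=True):
    s=status.read_state();print('pos',s['ee_pos'].round(1),'F',s['force'].round(1),'open',s['opening'].round(1),s['time_s'])
    im=vision.camera('wrist');cv2.imwrite(f'pics/{name}.png',im);d=finder.silhouettes('lab_timer','wrist')[:1]
    w=np.zeros((480,640),bool)
    if d:
        m=d[0]['pixels'];ys,xs=np.where(m);print('mask',d[0]['score'],m.sum(),ys.min(),ys.max(),xs.min(),xs.max());w=cv2.dilate(m.astype(np.uint8),np.ones((9,9)))>0
    h=cv2.cvtColor(im,cv2.COLOR_BGR2HSV);i=im.astype(int);b,g,r=i[...,0],i[...,1],i[...,2]
    for n,q in (('red',r>g+50),('blue',b>r+40),('dark',(im.max(2)<55))):
        k,l,st,c=cv2.connectedComponentsWithStats((w&q).astype(np.uint8));print(n,[(c[j].round(1).tolist(),int(st[j,4])) for j in range(1,k) if st[j,4]>25])
E
python3 -c "from keys import *;keys('w12')"
```

```text
Traceback (most recent call last):
  File "keys.py", line 3, in keys
    s=status.read_state();print('pos',s['ee_pos'].round(1),'F',s['force'].round(1),'open',s['opening'].round(1),s['time_s'])
                                                                                          ^^^^^^^^^^^^^^^^^^
AttributeError: 'float' object has no attribute 'round'
```

```bash
sed -i "s/s\['opening'\].round(1)/s['opening']/" keys.py; python3 -c "from keys import *;keys('w12')"
```

```text
pos [ 446.  -274.8   27.3] F [ 0.4 -0.1  1. ] open 59.75387574379993 25.4
mask 0.63 20609 239 408 255 418
red [([402.4, 277.8], 370), ([375.4, 324.0], 427)]
blue [([395.0, 351.4], 168), ([374.5, 359.4], 332)]
dark [([302.9, 254.2], 26), ([260.8, 300.6], 563), ([376.4, 288.1], 431), ([320.9, 294.7], 281), ([398.7, 328.2], 375), ([321.3, 315.6], 302), ([330.5, 332.7], 38), ([319.2, 336.7], 42), ([322.3, 352.7], 268), ([322.5, 375.3], 295), ([287.2, 407.6], 202)]
```

```bash
cat > fit2.py <<'E'
from h import *
from scipy.optimize import least_squares
def tfit(pts,T,p,yaw=15,z0=25):
    L=np.array([[13,21.5,18],[13,8.5,18],[-1,8.5,18],[-15.5,8.5,18],[-15.5,20,18]],float);px=np.array(pts,float)
    y=np.radians(yaw);a0=np.array([-np.sin(y),np.cos(y),0]);b0=np.array([np.cos(y),np.sin(y),0])
    def f(v):
        return (proj(p,L@(R.from_rotvec(v[:3]).as_matrix()@np.c_[a0,b0,[0,0,1]]*[1,1,-1] if 0 else L@0) if 0 else L@B(v).T+v[3:])-px).ravel()
    B0=np.c_[a0,b0,[0,0,1]]
    def B(v): return R.from_rotvec(v[:3]).as_matrix()@B0
    for init in ([0,0,0],list(a0*.5)):
        o=least_squares(f,init+[T[0],T[1],z0]);A=B(o.x)
        C=np.array([[a,b,c] for a in(-36,36) for b in(-31,31) for c in(0,16)],float)@A.T+o.x[3:]
        print('cost',o.cost.round(1),'up axis',A[:,2].round(2),'origin',o.x[3:].round(1),'b yaw',np.degrees(np.arctan2(A[1,1],A[0,1])).round(1))
        Tt=np.array([T[0],T[1],0])
        print('(toolx,tooly,z):',[tuple(np.round([(q-Tt)@a0,(q-Tt)@b0,q[2]],0)) for q in C[::2]],'underside')
E
python3 - <<'E'
from fit2 import *
tfit([(402.4,277.8),(376.4,288.1),(375.4,324),(374.5,359.4),(395,351.4)],(446,-274.8),vision.camera_params('wrist'))
vision.camera('top');p=vision.camera_params('top')
for t,z in (('lab_timer',34),('slide_case',18)):
  for d in finder.silhouettes(t,'top')[:1]: print(t,d['score'],d['pixels'].sum(),rect(outline(p,d['pixels'],z)))
E
```

```text
cost 3.2 up axis [0.57 0.21 0.8 ] origin [ 444.  -267.3   41.1] b yaw 12.1
(toolx,tooly,z): [(np.float64(-27.0), np.float64(-25.0), np.float64(62.0)), (np.float64(-29.0), np.float64(25.0), np.float64(25.0)), (np.float64(45.0), np.float64(-25.0), np.float64(57.0)), (np.float64(42.0), np.float64(25.0), np.float64(20.0))] underside
cost 3.2 up axis [0.57 0.21 0.8 ] origin [ 444.  -267.3   41.1] b yaw 12.1
(toolx,tooly,z): [(np.float64(-27.0), np.float64(-25.0), np.float64(62.0)), (np.float64(-29.0), np.float64(25.0), np.float64(25.0)), (np.float64(45.0), np.float64(-25.0), np.float64(57.0)), (np.float64(42.0), np.float64(25.0), np.float64(20.0))] underside
slide_case 0.7 634 (array([ 631.4, -290.5]), array([77. , 75.5]), 89.2)
```

Request:
apply_moves(
  deltas=[
    {"slide": [0,0,0],"turn": 0,"gripper": 0.29},
    {"slide": [0,0,0],"turn": 0,"gripper": 0.28},
    {"slide": [0,0,0],"turn": 0,"gripper": 0.27},
    {"slide": [0,0,0],"turn": 0,"gripper": 0.26},
    {"slide": [0,0,0],"turn": 0,"gripper": 0.25},
    {"slide": [0,0,0],"turn": 0,"gripper": 0.24},
    {"slide": [0,0,0],"turn": 0,"gripper": 0.23},
    {"slide": [0,0,0],"turn": 0,"gripper": 0.22},
    {"slide": [0,0,0],"turn": 0,"gripper": 0.21},
    {"slide": [0,0,0],"turn": 0,"gripper": 0.2},
    {"slide": [0,0,0],"turn": 0,"gripper": 0.18},
    {"slide": [0,0,0],"turn": 0,"gripper": 0.16},
    {"slide": [0,0,0],"turn": 0,"gripper": 0.14},
    {"slide": [0,0,0],"turn": 0,"gripper": 0.12},
  ],
)

```text
time_s: 27.05
ee_pos: [446.1, -274.8, 27.3]
tcp_rot: [-1.915, -2.491, 0.0]
force: [-0.5, 0.6, -0.4]
opening: 74.9
finger_force: 0.0
```

```bash
python3 -c "from keys import *;keys('w13')"
```

```text
pos [ 446.1 -274.8   27.3] F [-0.5  0.6 -0.4] open 74.92850528954934 27.05
mask 0.8 23275 244 397 248 424
red [([399.9, 287.4], 515), ([365.6, 328.1], 496)]
blue [([395.6, 359.5], 380), ([364.7, 364.7], 379)]
dark [([257.6, 292.4], 683), ([366.5, 291.2], 555), ([301.5, 288.7], 305), ([417.1, 321.2], 307), ([302.1, 308.9], 324), ([312.5, 327.4], 48), ([299.8, 328.8], 46), ([303.6, 345.2], 303), ([303.8, 366.8], 322), ([286.8, 399.4], 160)]
```

Request:
apply_moves(
  deltas=[
    {"slide": [0,0,-1],"turn": 0,"gripper": 0.05},
    {"slide": [0,0,-4],"turn": 0,"gripper": 0},
    {"slide": [0,0,-8],"turn": 0,"gripper": 0},
    {"slide": [0,0,-12],"turn": 0,"gripper": 0},
    {"slide": [0,0,-15],"turn": 0,"gripper": 0},
    {"slide": [0,0,-15],"turn": 0,"gripper": 0},
    {"slide": [0,0,-15],"turn": 0,"gripper": 0},
  ],
)

```text
time_s: 27.85
ee_pos: [446.7, -275.2, 178.6]
tcp_rot: [1.913, 2.489, 0.0]
force: [-0.2, 0.1, 0.1]
opening: 85.4
finger_force: 0.0
```

```bash
python3 - <<'E'
from keys import *
keys('w14')
for c in ('wrist','top','scene'):
    if c!='wrist': vision.camera(c)
    p=vision.camera_params(c)
    for t,z in (('lab_timer',25),('slide_case',18)):
        for d in finder.silhouettes(t,c)[:1]: print(c,t,d['score'],d['pixels'].sum(),rect(outline(p,d['pixels'],z)))
im=cv2.imread('pics/w14.png');s=vision.camera('scene')
cv2.imwrite('pics/w14v.png',np.hstack([im[100:400,180:500],cv2.resize(s[320:430,370:540],(480,310))[:300]]))
E
```

```text
pos [ 446.7 -275.2  178.6] F [-0.2  0.1  0.1] open 85.43014842548442 27.85
mask 0.58 6368 186 260 283 372
red [([357.9, 205.9], 152), ([340.1, 226.3], 132)]
blue [([340.4, 246.2], 116), ([357.2, 246.1], 116)]
dark [([281.2, 216.2], 127), ([307.4, 203.2], 53), ([340.3, 207.3], 99), ([307.9, 212.5], 83), ([308.5, 232.0], 86), ([308.7, 243.8], 57)]
wrist lab_timer 0.58 6368 (array([ 448.2, -277.7]), array([73. , 63.6]), 14.9)
wrist slide_case 0.94 5794 (array([ 424.3, -286.1]), array([ 65.8, 112.5]), 16.1)
top lab_timer 0.62 1269 (array([ 449.7, -280.8]), array([74.1, 65. ]), 15.4)
top slide_case 0.86 1076 (array([ 425.3, -285.8]), array([ 68. , 110.6]), 16.2)
scene lab_timer 0.82 1504 (array([ 450.5, -280.5]), array([81.9, 64.5]), 15.7)
scene slide_case 0.91 1823 (array([ 420.7, -292.5]), array([ 72.8, 112.6]), 16.3)
```

View pics/w14v.png

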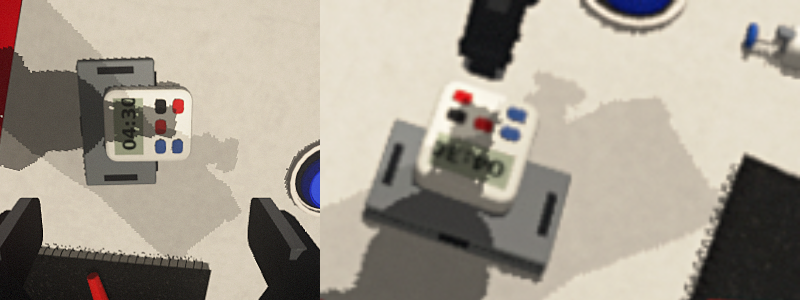

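The timer now lies flat on the case, overhanging to the right by about 25 mm, with nothing lost. I'll regrip lower and better centred, closing gently.

Request:
apply_moves(
  deltas=[
    {"slide": [-0.35,0.25,3],"turn": 0,"gripper": 0.08},
    {"slide": [-0.35,0.25,7],"turn": 0,"gripper": 0.08},
    {"slide": [-0.35,0.25,11],"turn": 0,"gripper": 0.08},
    {"slide": [-0.35,0.25,13.5],"turn": 0,"gripper": 0.08},
    {"slide": [-0.35,0.25,14.7],"turn": 0,"gripper": 0.08},
    {"slide": [-0.35,0.25,15.1],"turn": 0,"gripper": 0.1},
    {"slide": [-0.35,0.25,15.2],"turn": 0,"gripper": 0.12},
    {"slide": [-0.35,0.25,15.2],"turn": 0,"gripper": 0.14},
    {"slide": [-0.35,0.25,15.2],"turn": 0,"gripper": 0.16},
    {"slide": [-0.35,0.25,15.2],"turn": 0,"gripper": 0.17},
  ],
)

```text
time_s: 29.4
ee_pos: [450.6, -278.3, 26.9]
tcp_rot: [1.913, 2.488, 0.0]
force: [-0.6, 0.2, 6.2]
opening: 71.3
finger_force: 23.7
```

```bash
python3 - <<'E'
from keys import *
keys('w15');p=vision.camera_params('wrist')
for d in finder.silhouettes('lab_timer','wrist')[:1]:
    o=outline(p,d['pixels'],34);s=status.read_state();y=np.radians(15)
    q=(o-s['ee_pos'][:2])@np.array([[-np.sin(y),np.cos(y)],[np.cos(y),np.sin(y)]]).T
    print('rel tool x',q[:,0].min(),q[:,0].max(),'y pct',np.percentile(q[:,1],[0,2,98,100]).round(1),rect(o))
E
```

```text
pos [ 450.6 -278.3   26.9] F [-0.6  0.2  6.2] open 71.33625023591033 29.4
mask 0.98 24082 237 380 234 414
red [([386.3, 282.3], 587), ([349.6, 321.1], 539)]
blue [([383.8, 359.7], 306), ([348.9, 362.3], 246)]
dark [([243.0, 288.8], 707), ([283.5, 274.6], 299), ([349.9, 284.0], 506), ([284.9, 294.8], 329), ([413.4, 317.9], 223), ([282.6, 314.3], 49), ([295.1, 314.0], 47), ([286.9, 331.0], 297), ([287.3, 352.4], 320), ([374.0, 352.3], 26)]
rel tool x -29.617962946235792 34.78981621960203 y pct [-35.2 -35.   34.4  34.6] (array([ 449.7, -275.9]), array([69.7, 64.4]), 15.2)
```

At 71 mm the pads are already squeezing with 24 N, so the 72 mm side lies along the closing line. I had the wrong axis. I'll open, rise and turn the tool a quarter turn to take it across 62 mm.

Request:
apply_moves(
  deltas=[
    {"slide": [0,0,0],"turn": 0,"gripper": 0.1},
    {"slide": [0,0,0],"turn": 0,"gripper": 0.0},
    {"slide": [0,0,0],"turn": 0,"gripper": 0.0},
    {"slide": [0,0,-2],"turn": 0,"gripper": 0},
    {"slide": [0,0,-6],"turn": 0,"gripper": 0},
    {"slide": [0,0,-10],"turn": 0,"gripper": 0.1},
    {"slide": [0,0,-12],"turn": -1.571,"gripper": 0.1},
    {"slide": [0,0,-12],"turn": -1.571,"gripper": 0.1},
    {"slide": [0,0,-12],"turn": -1.571,"gripper": 0.1},
    {"slide": [0,0,-12],"turn": -1.571,"gripper": 0.1},
    {"slide": [0,0,-12],"turn": -1.571,"gripper": 0.1},
    {"slide": [0,0,-12],"turn": -1.571,"gripper": 0.1},
    {"slide": [0,0,-12],"turn": -1.571,"gripper": 0.1},
    {"slide": [0,0,-12],"turn": -1.571,"gripper": 0.1},
    {"slide": [0,0,-12],"turn": -1.571,"gripper": 0.1},
    {"slide": [0,0,-12],"turn": -1.571,"gripper": 0.1},
    {"slide": [0,0,-12],"turn": -1.571,"gripper": 0.1},
    {"slide": [0,0,-12],"turn": -1.571,"gripper": 0.1},
    {"slide": [0,0,-12],"turn": -1.571,"gripper": 0.1},
  ],
)

```text
time_s: 31.45
ee_pos: [449.4, -277.5, 145.1]
tcp_rot: [0.405, -3.115, -0.0]
force: [0.2, 0.4, -0.6]
opening: 77.0
finger_force: 0.0
```

```bash
python3 - <<'E'
from h import *
p=look('w16',dict(lab_timer=34,slide_case=18))
s=finder.silhouettes('lab_timer','wrist')[0]['pixels']
r=cv2.minAreaRect(outline(p,s,34).astype(np.float32));print(cv2.boxPoints(r).round(1).tolist())
plan((449.5,-277,27),105)
for c in ('top','scene'):
    vision.camera(c);p=vision.camera_params(c)
    for t,z in (('lab_timer',30),('slide_case',16),('timer_tray',6)):
        for d in finder.silhouettes(t,c)[:2]:
            r=cv2.minAreaRect(outline(p,d['pixels'],z).astype(np.float32));print(c,t,np.round(r[0],1),np.round(r[1],1),round(r[2],1))
E
```

```text
lab_timer 0.75 [230. 321.] 8114 [ 448.6 -280. ] [71.9 62.3] 14.8
lab_timer 0.39 [400. 251.] 1767 [ 603.6 -299.1] [41.  50.1] 36.7
   tip 0.78 [230.2, 322.4] [ 446.6 -280.7   34. ]
slide_case 0.87 [178. 311.] 8148 [ 425.6 -290.5] [ 64.3 111.1] 16.4
   tip 0.56 [194.8, 320.1] [ 425.2 -288.2   18. ]
[[405.79998779296875, -259.1000061035156], [421.79998779296875, -319.29998779296875], [491.29998779296875, -300.8999938964844], [475.3999938964844, -240.6999969482422]]
pos [ 449.5 -277.6  145.3] yaw 104.9 q6 -0.81 F [-0.2  0.2 -0.3] open 76.9 t 31.8
slide [-0.02  0.05 11.83] turn -0.002 M [[-0.97, -0.26, 0.0], [-0.26, 0.97, 0.0], [-0.0, 0.0, -1.0]]
top lab_timer [ 463.  -276.3] [48.7 66.9] 15.8
top slide_case [ 416.9 -255. ] [66.5 44.1] 17.5
top timer_tray [394.3  98.9] [87.6 99.9] 75.3
top timer_tray [533.3 -15.9] [87. 99.] 74.4
scene lab_timer [ 447.4 -281.6] [79.5 61.5] 16.5
scene slide_case [ 421.4 -292.4] [ 72.3 112.6] 16.1
scene slide_case [523.7 -23.5] [ 92.9 100.7] 76.7
scene timer_tray [393.2  96.4] [93.6 99.2] 74.5
scene timer_tray [530.4 -17.9] [ 93.2 101.4] 74.9
```

Request:
apply_moves(
  deltas=[
    {"slide": [0,-0.15,4],"turn": 0,"gripper": 0.1},
    {"slide": [0,-0.15,8],"turn": 0,"gripper": 0.1},
    {"slide": [0,-0.15,10.5],"turn": 0,"gripper": 0.1},
    {"slide": [0,-0.15,11.5],"turn": 0,"gripper": 0.1},
    {"slide": [0,-0.15,11.85],"turn": 0,"gripper": 0.1},
    {"slide": [0,-0.15,11.85],"turn": 0,"gripper": 0.15},
    {"slide": [0,-0.15,11.85],"turn": 0,"gripper": 0.2},
    {"slide": [0,-0.15,11.85],"turn": 0,"gripper": 0.23},
    {"slide": [0,-0.15,11.85],"turn": 0,"gripper": 0.25},
    {"slide": [0,-0.15,11.85],"turn": 0,"gripper": 0.26},
  ],
)

```text
time_s: 33.15
ee_pos: [450.2, -279.2, 27.4]
tcp_rot: [-0.407, 3.114, -0.001]
force: [-0.1, 0.3, 0.3]
opening: 63.1
finger_force: 0.0
```

Request:
apply_moves(
  deltas=[
    {"slide": [0,0,0],"turn": 0,"gripper": 0.27},
    {"slide": [0,0,0],"turn": 0,"gripper": 0.28},
    {"slide": [0,0,0],"turn": 0,"gripper": 0.29},
    {"slide": [0,0,0],"turn": 0,"gripper": 0.3},
    {"slide": [0,0,0],"turn": 0,"gripper": 0.31},
    {"slide": [0,0,0],"turn": 0,"gripper": 0.31},
  ],
)

```text
time_s: 33.75
ee_pos: [450.0, -279.1, 27.7]
tcp_rot: [-0.408, 3.115, -0.001]
force: [-1.8, 1.4, 7.2]
opening: 60.0
finger_force: 63.2
```

Request:
apply_moves(
  deltas=[
    {"slide": [0,0,-0.5],"turn": 0,"gripper": 0.31},
    {"slide": [0,0,-2],"turn": 0,"gripper": 0.31},
    {"slide": [0,0,-5],"turn": 0,"gripper": 0.31},
    {"slide": [0,0,-9],"turn": 0,"gripper": 0.31},
    {"slide": [-1,1.2,-11],"turn": 0,"gripper": 0.31},
    {"slide": [-4,4.7,-11],"turn": 0.1,"gripper": 0.31},
    {"slide": [-7,8.2,-11],"turn": 0.2,"gripper": 0.31},
    {"slide": [-10,11.7,-11],"turn": 0.3,"gripper": 0.31},
    {"slide": [-13,15.2,-11],"turn": 0.4,"gripper": 0.31},
    {"slide": [-16,18.7,-11],"turn": 0.5,"gripper": 0.31},
    {"slide": [-18,21,-11],"turn": 0.523,"gripper": 0.31},
    {"slide": [-18.9,22,-11],"turn": 0.523,"gripper": 0.31},
    {"slide": [-18.9,22,-11],"turn": 0.523,"gripper": 0.31},
    {"slide": [-18.9,22,-11],"turn": 0.523,"gripper": 0.31},
  ],
)

```text
time_s: 35.15
ee_pos: [575.1, -18.6, 136.5]
tcp_rot: [-0.412, -3.113, 0.002]
force: [-1.3, 0.2, -0.9]
opening: 59.8
finger_force: 64.9
```

```bash
python3 - <<'E'
from h import *
s=status.read_state();print(s['opening'],s['finger_force'])
p=look('w17',dict(timer_tray=8,lab_timer=145))
d=finder.silhouettes('lab_timer','wrist')[0];o=outline(p,d['pixels'],s['ee_pos'][2]-27.6+34);print(d['score'],rect(o))
plan((532,-17,60),75)
E
```

```text
59.8435939071185 64.91286993026733
timer_tray 0.88 [  3. 445.] 411 [443.7  84.8] [86.5  3.2] 75.9
timer_tray 0.8 [164. 312.] 14847 [530.2 -15.5] [89.1 93.5] 74.8
   tip 0.72 [170.6, 314.3] [530.8 -16.    8. ]
lab_timer 0.6 [304. 325.] 23764 [571.3 -19. ] [59.5 73.4] 74.9
   tip 0.89 [303.5, 321.0] [566.2 -19.1 145. ]
0.6 (array([572.4, -19.3]), array([60.5, 74.7]), 74.9)
pos [575.5 -18.9 136.9] yaw 74.8 q6 0.23 F [-0.9 -0.5 -0.8] open 60.4 t 35.5
slide [ 4.25 -0.95  7.69] turn -0.003 M [[-0.97, 0.26, -0.0], [0.26, 0.97, -0.0], [0.0, -0.0, -1.0]]
```

Request:
apply_moves(
  deltas=[
    {"slide": [2,-0.4,0],"turn": 0,"gripper": 0.31},
    {"slide": [4.1,-0.83,2],"turn": 0,"gripper": 0.31},
    {"slide": [4.1,-0.83,5],"turn": 0,"gripper": 0.31},
    {"slide": [4.1,-0.83,8],"turn": 0,"gripper": 0.31},
    {"slide": [4.1,-0.83,10.3],"turn": 0,"gripper": 0.31},
    {"slide": [4.1,-0.83,11.3],"turn": 0,"gripper": 0.31},
    {"slide": [4.1,-0.83,11.7],"turn": 0,"gripper": 0.31},
    {"slide": [4.1,-0.83,11.9],"turn": 0,"gripper": 0.31},
    {"slide": [4.1,-0.83,11.9],"turn": 0,"gripper": 0.31},
    {"slide": [4.1,-0.83,11.9],"turn": 0,"gripper": 0.31},
  ],
)

```text
time_s: 36.45
ee_pos: [535.1, -15.3, 18.8]
tcp_rot: [0.411, 3.112, 0.0]
force: [-0.3, 0.4, -1.3]
opening: 60.2
finger_force: 64.9
```

```bash
python3 - <<'E'
from h import *
s=status.read_state();z=s['ee_pos'][2]
p=look('w18',dict(timer_tray=8,lab_timer=z-27.6+34))
plan((534,-16.3,12.7),75)
E
```

```text
timer_tray 0.79 [214. 320.] 12401 [509.4 -10.1] [86.5 52.5] 74.9
timer_tray 0.79 [ 10. 534.] 4295 [441.2  84.6] [88.5  8.1] 77.2
   tip 0.68 [303.1, 324.9] [527.5 -14.   25.2]
pos [534.5 -15.1  18.2] yaw 74.9 q6 0.23 F [-0.4  1.  -1.9] open 60.1 t 36.7
slide [ 0.02 -0.12  0.55] turn -0.001 M [[-0.97, 0.26, 0.0], [0.26, 0.97, -0.0], [-0.0, 0.0, -1.0]]
```

Request:
apply_moves(
  deltas=[
    {"slide": [0.05,-0.15,0.2],"turn": 0,"gripper": 0.31},
    {"slide": [0.05,-0.15,0.4],"turn": 0,"gripper": 0.31},
    {"slide": [0.05,-0.15,0.5],"turn": 0,"gripper": 0.31},
    {"slide": [0.05,-0.15,0.5],"turn": 0,"gripper": 0.31},
    {"slide": [0.05,-0.15,0.5],"turn": 0,"gripper": 0.31},
  ],
)

```text
time_s: 37.2
ee_pos: [533.0, -16.5, 12.7]
tcp_rot: [-0.412, -3.114, 0.0]
force: [-0.6, -0.6, 1.5]
opening: 60.3
finger_force: 65.1
```

Request:
apply_moves(
  deltas=[
    {"slide": [0,0,0.1],"turn": 0,"gripper": 0.31},
    {"slide": [0,0,0.1],"turn": 0,"gripper": 0.31},
  ],
)

```text
time_s: 37.4
ee_pos: [533.0, -16.5, 12.7]
tcp_rot: [-0.412, -3.114, 0.0]
force: [-4.0, 0.2, 8.9]
opening: 60.0
finger_force: 66.0
```

Request:
apply_moves(
  deltas=[
    {"slide": [0,0,0],"turn": 0,"gripper": 0.28},
    {"slide": [0,0,0],"turn": 0,"gripper": 0.24},
    {"slide": [0,0,0],"turn": 0,"gripper": 0.2},
    {"slide": [0,0,0],"turn": 0,"gripper": 0.15},
    {"slide": [0,0,0],"turn": 0,"gripper": 0.1},
    {"slide": [0,0,-1],"turn": 0,"gripper": 0.1},
    {"slide": [0,0,-4],"turn": 0,"gripper": 0.1},
    {"slide": [0,0,-8],"turn": 0,"gripper": 0.1},
    {"slide": [0,0,-13],"turn": 0,"gripper": 0.1},
    {"slide": [0,0,-16],"turn": 0,"gripper": 0.1},
    {"slide": [0,0,-16],"turn": 0,"gripper": 0.1},
    {"slide": [0,0,-16],"turn": 0,"gripper": 0.1},
  ],
)

```text
time_s: 38.6
ee_pos: [533.8, -16.5, 173.0]
tcp_rot: [0.411, 3.112, 0.0]
force: [0.8, -0.1, -0.1]
opening: 76.9
finger_force: 0.0
```

```bash
python3 - <<'E'
from h import *
p=look('w19',dict(timer_tray=8,lab_timer=19))
print(finder.silhouettes('slide_case','wrist')[:0])
for c in ('top','scene'):
    vision.camera(c);p=vision.camera_params(c)
    for t,z in (('lab_timer',16),('timer_tray',6)):
        for d in finder.silhouettes(t,c)[:2]: print(c,t,round(d['score'],2),rect(outline(p,d['pixels'],z)))
plan((428,-285,150),16.3)
E
```

```text
timer_tray 0.78 [175. 328.] 5281 [529.9 -16.1] [88.5 97.7] 74.9
timer_tray 0.75 [ 38. 421.] 8373 [416.6  91.6] [88.7 51.4] 75.8
   tip 0.73 [3.5, 425.3] [394.3  97.4   8. ]
lab_timer 0.71 [215. 325.] 6065 [529.9 -16.9] [60.9 71.6] 74.9
   tip 0.91 [213.0, 324.9] [527.2 -15.6  19. ]
[]
top timer_tray 0.92 (array([402.1, 126.7]), array([30.1, 98.4]), 74.4)
scene lab_timer 0.62 (array([529.3, -21. ]), array([68.3, 75.3]), 72.6)
scene timer_tray 0.93 (array([530.6, -17.8]), array([92.8, 98.9]), 74.8)
scene timer_tray 0.67 (array([393.1,  95.2]), array([ 93.9, 101.5]), 74.5)
pos [533.2 -16.5 171.6] yaw 74.9 q6 0.23 F [ 0.1  0.4 -0.1] open 77.0 t 39.2
slide [  3.18 -28.66   2.16] turn 1.024 M [[-0.97, 0.26, -0.0], [0.26, 0.97, 0.0], [0.0, -0.0, -1.0]]
```

The timer sits flat and centred in its tray. Now the slide case.

Request:
apply_moves(
  deltas=[
    {"slide": [3.2,-28.7,2],"turn": 1.022,"gripper": 0.05},
    {"slide": [3.2,-28.7,2],"turn": 1.022,"gripper": 0.05},
    {"slide": [3.2,-28.7,2],"turn": 1.022,"gripper": 0.05},
    {"slide": [3.2,-28.7,2],"turn": 1.022,"gripper": 0.05},
    {"slide": [3.2,-28.7,2],"turn": 1.022,"gripper": 0.05},
    {"slide": [3.2,-28.7,2],"turn": 1.022,"gripper": 0.05},
    {"slide": [3.2,-28.7,2],"turn": 1.022,"gripper": 0.05},
    {"slide": [3.2,-28.7,2],"turn": 1.022,"gripper": 0.05},
    {"slide": [3.2,-28.7,2],"turn": 1.022,"gripper": 0.05},
    {"slide": [3.2,-28.7,2],"turn": 1.022,"gripper": 0.05},
    {"slide": [3.2,-28.7,2],"turn": 1.022,"gripper": 0.05},
  ],
)

```text
time_s: 40.3
ee_pos: [428.3, -284.5, 151.9]
tcp_rot: [1.879, 2.518, 0.0]
force: [-0.0, 0.3, 0.5]
opening: 81.2
finger_force: 0.0
```

```bash
python3 - <<'E'
from h import *
p=look('w20',dict(slide_case=18))
for c in ('top','scene'):
    vision.camera(c);p=vision.camera_params(c)
    for t,z in (('slide_case',16),('case_tray',6)):
        for d in finder.silhouettes(t,c)[:2]: print(c,t,round(d['score'],2),rect(outline(p,d['pixels'],z)))
plan((426,-287,9.5),16.4)
E
```

```text
slide_case 0.85 [226. 320.] 11177 [ 426.2 -288.6] [ 65.1 111.9] 16.2
slide_case 0.5 [270. 540.] 2938 [ 623.2 -289.7] [75.4 79.5] 84.2
   tip 0.85 [224.3, 323.4] [ 426.8 -284.4   18. ]
top slide_case 0.86 (array([ 425.5, -284.6]), array([ 67.5, 104.7]), 15.8)
top slide_case 0.53 (array([531.3, -17. ]), array([91.4, 97.7]), 75.1)
top case_tray 0.95 (array([460.2, 291.9]), array([143.6,  90.9]), 85.9)
scene slide_case 0.83 (array([ 422.2, -292.2]), array([ 72.8, 113.6]), 16.3)
scene case_tray 0.96 (array([458.8, 289.5]), array([142.6,  89.8]), 86.2)
pos [ 427.9 -285.2  151.8] yaw 16.4 q6 0.7 F [-0.1  0.6 -0. ] open 81.1 t 40.8
slide [-0.12 -0.23 14.23] turn 0.0 M [[-0.28, 0.96, 0.0], [0.96, 0.28, 0.0], [0.0, 0.0, -1.0]]
```

Request:
apply_moves(
  deltas=[
    {"slide": [-0.15,-0.2,4],"turn": 0,"gripper": 0.05},
    {"slide": [-0.15,-0.2,8.5],"turn": 0,"gripper": 0.05},
    {"slide": [-0.15,-0.2,12],"turn": 0,"gripper": 0.05},
    {"slide": [-0.15,-0.2,13.7],"turn": 0,"gripper": 0.05},
    {"slide": [-0.15,-0.2,14.2],"turn": 0,"gripper": 0.1},
    {"slide": [-0.15,-0.2,14.3],"turn": 0,"gripper": 0.15},
    {"slide": [-0.15,-0.2,14.3],"turn": 0,"gripper": 0.18},
    {"slide": [-0.15,-0.2,14.3],"turn": 0,"gripper": 0.2},
    {"slide": [-0.15,-0.2,14.3],"turn": 0,"gripper": 0.22},
    {"slide": [-0.15,-0.2,14.3],"turn": 0,"gripper": 0.23},
  ],
)

```text
time_s: 41.75
ee_pos: [426.8, -287.7, 9.6]
tcp_rot: [1.881, 2.514, 0.0]
force: [-0.7, -1.0, -1.4]
opening: 66.1
finger_force: 0.0
```

Request:
apply_moves(
  deltas=[
    {"slide": [0,0,0],"turn": 0,"gripper": 0.24},
    {"slide": [0,0,0],"turn": 0,"gripper": 0.25},
    {"slide": [0,0,0],"turn": 0,"gripper": 0.26},
    {"slide": [0,0,0],"turn": 0,"gripper": 0.28},
    {"slide": [0,0,0],"turn": 0,"gripper": 0.3},
    {"slide": [0,0,0],"turn": 0,"gripper": 0.3},
  ],
)

```text
time_s: 42.35
ee_pos: [426.4, -287.4, 9.6]
tcp_rot: [1.882, 2.515, -0.0]
force: [-1.3, 1.4, 7.0]
opening: 62.5
finger_force: 63.3
```

Request:
apply_moves(
  deltas=[
    {"slide": [0,0,-0.5],"turn": 0,"gripper": 0.3},
    {"slide": [0,0,-2],"turn": 0,"gripper": 0.3},
    {"slide": [0,0,-5],"turn": 0,"gripper": 0.3},
    {"slide": [0,0,-9],"turn": 0,"gripper": 0.3},
    {"slide": [1.5,0.5,-12],"turn": 0,"gripper": 0.3},
    {"slide": [4.5,1.5,-12],"turn": 0,"gripper": 0.3},
    {"slide": [8.5,2.9,-12],"turn": 0.05,"gripper": 0.3},
    {"slide": [12.5,4.3,-12],"turn": 0.1,"gripper": 0.3},
    {"slide": [16.5,5.6,-12],"turn": 0.15,"gripper": 0.3},
    {"slide": [20.5,7,-12],"turn": 0.2,"gripper": 0.3},
    {"slide": [24.5,8.4,-12],"turn": 0.25,"gripper": 0.3},
    {"slide": [28.5,9.8,-12],"turn": 0.3,"gripper": 0.3},
    {"slide": [32.5,11.1,-12],"turn": 0.353,"gripper": 0.3},
    {"slide": [36.5,12.5,-12],"turn": 0.353,"gripper": 0.3},
    {"slide": [40.5,13.9,-12],"turn": 0.353,"gripper": 0.3},
    {"slide": [44,15.1,-12],"turn": 0.353,"gripper": 0.3},
    {"slide": [46.3,15.9,-12],"turn": 0.353,"gripper": 0.3},
    {"slide": [47.3,16.2,-12],"turn": 0.353,"gripper": 0.3},
    {"slide": [47.3,16.2,-12],"turn": 0.353,"gripper": 0.3},
    {"slide": [47.3,16.2,-12],"turn": 0.353,"gripper": 0.3},
  ],
)

```text
time_s: 44.35
ee_pos: [447.8, 211.1, 128.5]
tcp_rot: [2.295, 2.145, -0.002]
force: [-0.2, 0.1, -1.4]
opening: 62.5
finger_force: 66.5
```

```bash
python3 - <<'E'
from h import *
s=status.read_state();print(s['opening'],s['finger_force'])
z=s['ee_pos'][2]
p=look('w21',dict(case_tray=8,slide_case=z+8.5))
plan((460,290,60),-3.8)
E
```

```text
62.51905348202111 66.46126359701157
case_tray 0.95 [ 87. 337.] 23822 [461.3 303.2] [114.   90.5] 86.3
   tip 0.78 [113.5, 338.5] [462.6 292.1   8. ]
   tip 0.55 [303.3, 325.2] [448.5 218.7 137. ]
pos [448.3 211.1 128.8] yaw -3.9 q6 2.08 F [-0.7 -1.1 -2.2] open 62.2 t 44.6
slide [7.96 0.63 6.88] turn -0.002 M [[0.07, 1.0, -0.0], [1.0, -0.07, -0.0], [-0.0, -0.0, -1.0]]
```

Request:
apply_moves(
  deltas=[
    {"slide": [2,0.2,0],"turn": 0,"gripper": 0.3},
    {"slide": [5,0.45,0],"turn": 0,"gripper": 0.3},
    {"slide": [7.5,0.69,1],"turn": 0,"gripper": 0.3},
    {"slide": [7.9,0.69,3.5],"turn": 0,"gripper": 0.3},
    {"slide": [7.9,0.69,6.5],"turn": 0,"gripper": 0.3},
    {"slide": [7.9,0.69,9],"turn": 0,"gripper": 0.3},
    {"slide": [7.9,0.69,10.2],"turn": 0,"gripper": 0.3},
    {"slide": [7.9,0.69,10.6],"turn": 0,"gripper": 0.3},
    {"slide": [7.9,0.69,10.6],"turn": 0,"gripper": 0.3},
    {"slide": [7.9,0.69,10.6],"turn": 0,"gripper": 0.3},
  ],
)

```text
time_s: 45.6
ee_pos: [461.5, 291.0, 24.0]
tcp_rot: [2.295, 2.145, 0.004]
force: [-0.3, 0.2, -1.9]
opening: 62.4
finger_force: 66.4
```

```bash
python3 - <<'E'
from h import *
s=status.read_state();z=s['ee_pos'][2]
p=look('w22',dict(case_tray=8,slide_case=z+8.5))
im=cv2.imread('pics/w22.png').astype(int)
# column profile just ahead of the case: brightness along the centre column (rows, far->near)
print([(r,int(im[r,325].mean())) for r in range(60,330,6)])
for row in (240,270): print(row,[(c,int(im[row,c].mean())) for c in range(180,480,8)])
plan((460.5,289.5,12.6),-3.8)
E
```

```text
case_tray 0.73 [167. 317.] 14192 [463.1 326.1] [70.8 89.4] 86.2
slide_case 0.88 [290. 326.] 36442 [462.3 294.9] [104.3  63.6] 86.2
   tip 0.88 [305.9, 324.0] [461.8 297.8  32.5]
[(60, 214), (66, 217), (72, 216), (78, 213), (84, 215), (90, 212), (96, 212), (102, 215), (108, 214), (114, 216), (120, 216), (126, 215), (132, 214), (138, 219), (144, 230), (150, 212), (156, 50), (162, 46), (168, 47), (174, 44), (180, 36), (186, 64), (192, 128), (198, 137), (204, 37), (210, 39), (216, 32), (222, 135), (228, 135), (234, 131), (240, 133), (246, 132), (252, 133), (258, 134), (264, 134), (270, 133), (276, 134), (282, 114), (288, 47), (294, 53), (300, 52), (306, 49), (312, 54), (318, 48), (324, 50)]
240 [(180, 122), (188, 122), (196, 123), (204, 103), (212, 212), (220, 216), (228, 231), (236, 77), (244, 135), (252, 132), (260, 135), (268, 131), (276, 135), (284, 132), (292, 131), (300, 131), (308, 133), (316, 135), (324, 132), (332, 136), (340, 135), (348, 136), (356, 133), (364, 134), (372, 137), (380, 134), (388, 133), (396, 140), (404, 136), (412, 117), (420, 233), (428, 214), (436, 213), (444, 215), (452, 217), (460, 216), (468, 215), (476, 216)]
270 [(180, 115), (188, 116), (196, 119), (204, 121), (212, 120), (220, 120), (228, 131), (236, 84), (244, 67), (252, 75), (260, 72), (268, 68), (276, 71), (284, 72), (292, 70), (300, 68), (308, 140), (316, 130), (324, 130), (332, 132), (340, 134), (348, 137), (356, 132), (364, 134), (372, 138), (380, 135), (388, 132), (396, 136), (404, 131), (412, 172), (420, 184), (428, 214), (436, 214), (444, 215), (452, 215), (460, 215), (468, 218), (476, 215)]
pos [461.  290.9  23.6] yaw -3.8 q6 2.2 F [ 1.   0.4 -2.3] open 62.3 t 45.9
slide [-0.14 -0.05  1.1 ] turn -0.001 M [[0.07, 1.0, 0.0], [1.0, -0.07, 0.0], [0.0, 0.0, -1.0]]
```

```bash
python3 - <<'E'
from h import *
p=vision.camera_params('wrist')
print('case far',ray(p,(189,325),32).round(1),'tray inner far',ray(p,(153,325),8).round(1), 'outer', ray(p,(141,325),8).round(1))
im=cv2.imread('pics/w22.png').astype(int).mean(2)
for row in (165,172,178): print(row,[int(v) for v in im[row,190:450:4]])
for q in ((240,240),(240,411)): print('case side',ray(p,q,32).round(1))
E
```

```text
case far [464.7 343.6  32. ] tray inner far [465.4 354.3   8. ] outer [465.7 359.1   8. ]
165 [216, 217, 217, 219, 215, 217, 219, 219, 234, 216, 166, 236, 49, 48, 51, 48, 47, 48, 46, 49, 48, 48, 43, 45, 47, 48, 46, 47, 45, 45, 46, 48, 48, 50, 43, 50, 41, 48, 47, 45, 50, 48, 44, 51, 50, 48, 48, 47, 51, 43, 45, 52, 52, 51, 55, 88, 241, 151, 235, 230, 217, 214, 215, 216, 215]
172 [215, 219, 216, 216, 218, 216, 214, 203, 231, 203, 131, 236, 48, 51, 54, 49, 52, 47, 47, 48, 47, 44, 43, 44, 47, 43, 47, 45, 43, 44, 44, 45, 45, 46, 43, 47, 46, 48, 38, 47, 48, 41, 43, 48, 48, 43, 46, 49, 46, 49, 46, 49, 52, 47, 52, 111, 247, 177, 234, 231, 214, 214, 217, 214, 214]
178 [215, 214, 215, 215, 214, 216, 216, 186, 230, 225, 104, 240, 48, 51, 48, 42, 47, 48, 46, 47, 44, 45, 43, 44, 44, 44, 49, 44, 40, 36, 37, 40, 41, 43, 41, 44, 40, 44, 48, 41, 46, 42, 43, 45, 43, 40, 39, 43, 41, 37, 44, 46, 50, 53, 53, 196, 191, 188, 232, 224, 218, 215, 215, 217, 217]
case side [432.  326.8  32. ]
case side [495.2 322.5  32. ]
```

Request:
apply_moves(
  deltas=[
    {"slide": [0.25,-0.05,0.3],"turn": 0,"gripper": 0.3},
    {"slide": [0.25,-0.05,0.6],"turn": 0,"gripper": 0.3},
    {"slide": [0.25,-0.05,0.8],"turn": 0,"gripper": 0.3},
    {"slide": [0.25,-0.05,0.95],"turn": 0,"gripper": 0.3},
    {"slide": [0.25,-0.05,0.95],"turn": 0,"gripper": 0.3},
    {"slide": [0.25,-0.05,0.95],"turn": 0,"gripper": 0.3},
  ],
)

```text
time_s: 46.45
ee_pos: [460.1, 293.0, 13.2]
tcp_rot: [-2.295, -2.146, 0.0]
force: [-0.3, -0.5, -1.0]
opening: 62.4
finger_force: 66.4
```

Request:
apply_moves(
  deltas=[
    {"slide": [0,0,0.1],"turn": 0,"gripper": 0.3},
    {"slide": [0,0,0.15],"turn": 0,"gripper": 0.3},
    {"slide": [0,0,0.15],"turn": 0,"gripper": 0.3},
  ],
)

```text
time_s: 46.75
ee_pos: [460.3, 293.1, 12.6]
tcp_rot: [2.295, 2.146, 0.001]
force: [-2.5, -0.4, 4.0]
opening: 62.2
finger_force: 67.1
```

Contact, so release and rise.

Request:
apply_moves(
  deltas=[
    {"slide": [0,0,0],"turn": 0,"gripper": 0.27},
    {"slide": [0,0,0],"turn": 0,"gripper": 0.24},
    {"slide": [0,0,0],"turn": 0,"gripper": 0.2},
    {"slide": [0,0,0],"turn": 0,"gripper": 0.15},
    {"slide": [0,0,0],"turn": 0,"gripper": 0.1},
    {"slide": [0,0,-1],"turn": 0,"gripper": 0.1},
    {"slide": [0,0,-4],"turn": 0,"gripper": 0.1},
    {"slide": [0,0,-8],"turn": 0,"gripper": 0.1},
    {"slide": [0,0,-13],"turn": 0,"gripper": 0.1},
    {"slide": [-4,0,-17],"turn": 0,"gripper": 0.1},
    {"slide": [-8,0,-20],"turn": 0,"gripper": 0.1},
    {"slide": [-8,0,-20],"turn": 0,"gripper": 0.1},
    {"slide": [-8,0,-20],"turn": 0,"gripper": 0.1},
  ],
)

```text
time_s: 48.05
ee_pos: [455.5, 212.8, 213.6]
tcp_rot: [2.296, 2.143, 0.006]
force: [-0.2, -0.6, -0.2]
opening: 77.2
finger_force: 0.0
```

```bash
python3 - <<'E'
from h import *
p=look('w23',dict(case_tray=8,slide_case=21))
for c in ('scene','top'):
    vision.camera(c);p=vision.camera_params(c)
    for t,z in (('slide_case',19),('case_tray',6),('lab_timer',17),('timer_tray',6),('beaker',35),('pen',8)):
        for d in finder.silhouettes(t,c)[:1]: print(c,t,round(d['score'],2),rect(outline(p,d['pixels'],z)))
    for t,pr,x in (('immersion_oil',[(3,53,16.5),(53,59,12),(59,69,10.5)],[632,264]),('blue_filter',[(3,17,27)],[634,-295])):
        for d in finder.silhouettes(t,c)[:1]: hullfit(c,p,d['pixels'],pr,x,t)
E
```

```text
case_tray 0.92 [ 98. 360.] 5905 [459.6 293.4] [135.8  91.1] 86.0
slide_case 0.56 [117. 324.] 9694 [459.4 290.9] [111.5  66. ] 85.4
slide_case 0.52 [ 98. 361.] 5476 [459.7 292.8] [129.9  85.6] 86.0
   tip 0.75 [121.0, 323.3] [459.2 291.5  21. ]
scene slide_case 0.67 (array([455.8, 284.1]), array([124. ,  71.2]), 85.1)
scene case_tray 0.63 (array([458.4, 288.4]), array([143.6,  92.2]), 85.6)
scene lab_timer 0.81 (array([528.3, -21.3]), array([68. , 76.1]), 75.0)
scene timer_tray 0.76 (array([528.8, -18. ]), array([92. , 98.6]), 74.6)
scene beaker 0.65 (array([719.2, 100.8]), array([124.2,  54.2]), 37.4)
scene pen 0.64 (array([544. , 143.2]), array([140. ,  21.7]), 88.5)
immersion_oil scene [632.7 262. ] IoU 0.89
blue_filter scene [ 630.8 -299.4] IoU 0.942
top slide_case 0.73 (array([458.4, 254.5]), array([64.6, 47.3]), 0.3)
top case_tray 0.91 (array([456.5, 246.9]), array([53. , 92.4]), 85.8)
top lab_timer 0.77 (array([534. , -17.8]), array([61.8, 71.9]), 75.3)
top timer_tray 0.98 (array([532.7, -16.7]), array([88.9, 99. ]), 75.0)
top beaker 0.93 (array([719.8, 101.7]), array([71.4, 56.1]), 26.1)
top pen 0.63 (array([544.8, 143.5]), array([133.7,  15.9]), 89.3)
immersion_oil top [630.9 263.4] IoU 0.942
blue_filter top [ 632.7 -296.5] IoU 0.941
```

All four things are in their trays and the beaker and pen have not moved, so I'm handing in.

```bash
python3 -c "
from rig import order
print(order.job_done())"
```

```text
the job is handed in; nothing more can be done
None
```

The job is handed in: bottle, filter, timer and slide case each stand in their own tray, in order, all measured within about 5 mm of centre; my first timer grasp was along its 72 mm side and tipped it up on the pile, but I settled it without a drop and regripped it across 62 mm, and the beaker and pen stayed in place.

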